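Weigh the wick tin from the middle of the kit rack

ROBOT

A 7-joint arm with a two-finger parallel gripper is mounted at the origin on the work surface; the furniture and walls round the work are solid. World frame = base frame: x ahead of the robot, y to its left, z up, the work surface at z = 0. Lengths are in m, angles in rad, forces in N, time in s.
With the tool pointing down it reaches from about 0.4 to 0.85 m from the base axis. Payload 4.5 kg.
Tool frame: the origin (TCP) lies midway between the tips of the shut fingers; the grasp point (between the pads) lies 19 mm behind it; z points along the fingers, y is the line along which they close (so a half turn about z gives the same grasp; the last joint's range is limited). The gripper opens to 88 mm and grips with 3 to 60 N. Pads are 18 mm wide; open, the fingers measure 123 mm over their backs; the gripper's body (75 mm by 187 mm) begins 45 mm behind the grasp point.
Start: joints at [-1.175, 0.689, -0.195, 1.565, 0.157, 0.902, -0.215], TCP at [0.221, 0.585, 0.239] pointing down, gripper open.
Joint ranges: [-3.01, 3.01], [-0.46, 2.08], [-1.47, 1.51], [0.13, 2.56], [-1, 4.14], [0.04, 2.09], [-2.66, 2.66]. Speed limits (rad/s): [2.57, 2.57, 3.14, 3.14, 3.14, 3.14, 3.14].

INTERFACE

Orientations are given as a unit quaternion [x, y, z, w].
In Python, from plant import get_state, viewer, workorder gives the robot as it stands. The module is installed in compiled form; this text tells all that it offers.
- The arm moves only by the tool step_arm, never from a script. Its argument "motion" is a list of rows, each an object of numbers: "wx", "wy", "wz": the turn, a rotation vector about the tool's x, y, z each as a share of 180 degrees, from -1 to 1; "dx", "dy", "dz": the shift along the tool's x, y, z each as a share of 8 cm, from -1 to 1; "claw": the finger opening in mm, from 0 to 88.1. A call has 1 to 8 rows; each row is the pose to reach, as a shift and turn from the pose commanded when the call began, along the tool's axes at that moment, turning the shorter way round; what a row does not reach only later rows make up. A row lasts 1/10 s, in which the tool goes at most 50 mm and 8.59 degrees, less where a joint would pass 70% of its speed; a pose out of reach is approached as far as the arm can. A call with a number of a shift or a turn outside -1 to 1 is refused whole. A call with a gripper value outside its range is refused whole. The fingers move at their own pace and stop on an object; "force" is the grip in N (left out, the last holds). Time passes only in rows, so rows that repeat a pose let the fingers close. It gives the time, the measured TCP pose, the force, the opening and the grip force at its end, in the units of the state.
- get_state(): the state, without advancing time (a new reading comes with each control period).
- viewer.snapshot(name): name is "scene" or "top" or "wrist"; returns (picture, depth): 480x640x3 uint8, red, green, blue; 480x640 float32, m along the optical axis (not along the pixel's ray), 0 where there is no reading.
- viewer.calibration(name): a dict with "vfov" (degrees; the focal length in pixels is half the picture's height over the tangent of half this angle, whatever the lens; pixels are square), "cx", "cy" (the principal point, pixels), "dist_coeffs" ([k1, k2, p1, p2, k3] as OpenCV has them; the pictures are not rectified), "extrinsics" (4x4, takes a point from camera to world coordinates). Camera axes: x right, y down, z forward; pixel columns grow to the right and rows downward; lengths in m; the calibration is good to about 2 mm. A picture is of the moment at which its call begins: read the wrist's pose just before it. calibration takes no time and is no camera call; for the wrist camera it gives the pose at the moment of the call.
- workorder.finish_job(): hands the job in; it is judged then, once.
The state is a dict: "clock": time; "q": joint angles; "qd": joint speeds; "joint_torque": joint torques, N m; "tool_pos": TCP position; "eef_rot": TCP orientation; "contact_force": force on the tool from outside, world axes, zero at the start; "moment": the same for the moment, N m; "opening": opening from 0.0 (shut) to 1.0 (fully open); "finger_force": force on a finger pad.
Only numpy, scipy, OpenCV 4.12 (cv2) and the standard library are available. Lean on these libraries where they do the work, as an engineer would, in place of code of your own. Each camera call takes 0.05 s, during which the arm holds its last target. There are 200 camera calls.

TASK

Weigh the tin of wicks: in the wooden rack it is hemmed in by a jar on either side. Stand those two jars on the grey tray, stand the tin on the pan of the scale and leave it there, then put each jar back upright where it came from in the rack. Leave the roll of stickers and the jar beyond it where they are, and set things down rather than dropping them.

Things in the scene. Friction and masses are not known exactly. Their poses are not given: they have to be found in the camera images.
- sticker_jar_mid (a point): 60 ml amber glass jar, almost black to look at, with a black screw lid, 68 mm across and 78 mm tall, about 0.17 kg; round white paper sticker on top of its lid. Point: centre of the jar, 39 mm above its underside; z is up along the jar. A rigid closed jar, round, so it can be gripped from any side, also high up near the lid (lid 66 mm across, top 15 mm).
- plain_jar_mid (a point): 60 ml amber glass jar, almost black to look at, with a black screw lid, 68 mm across and 78 mm tall, about 0.17 kg; plain black lid without a sticker. Point: centre of the jar, 39 mm above its underside; z is up along the jar. A rigid closed jar, round, so it can be gripped from any side, also high up near the lid (lid 66 mm across, top 15 mm).
- yellow_jar_mid (a point): 60 ml amber glass jar, almost black to look at, with a black screw lid, 68 mm across and 78 mm tall, about 0.17 kg; yellow dot, 32 mm across, on top of its lid. Point: centre of the jar, 39 mm above its underside; z is up along the jar. A rigid closed jar, round, so it can be gripped from any side, also high up near the lid (lid 66 mm across, top 15 mm).
- wick_tin_mid (a point): Round pale silver-grey tin (nearly white from above, plain top) of wicks with its press lid on (closed), 68 mm across the lid, 65 mm across the body, 36 mm tall (lid: the top 10 mm), 0.06 kg. Point: centre of the tin, 18 mm above its underside; z is up.
- label_roll_mid (a point): Roll of round white lid stickers on a brown card core, lying flat, 66 mm across, 30 mm tall. Point: its centre, 15 mm above its underside. It stays where it is.
- rack: Fixed light-wood trough, 402 mm (y) x 102 mm (x) outside, 384 x 84 mm inside, 42 mm high, walls 9 mm, floor 8 mm. Origin: centre of underside, z up. No dividers: jar, low thing, jar, low thing, jar stand along y at -148, -74, 0, 74, 148 mm, x = 0 (within 2 mm), some 6 mm apart: no room for a finger. Which jar is where varies; tin and roll may be swapped. Jars rise 42 mm above the tin.
- tray: Fixed shallow grey plastic tray, 110 mm (its x axis) by 220 mm (its y axis), empty, floor 4 mm thick, rim 14 mm high and 4 mm thick. Origin: centre of the underside; z up. Side area for two jars, side by side along y (for instance 50 mm either side of its centre). The tray and the scale may change sides.
- scale_pan (a point): Bench scale, white plastic case 150 x 150 mm with a small display, fixed to the table. Point: centre of the upper face of its flat round steel pan, 120 mm across, 38 mm above the table, no rim; z up. The pan does not move noticeably.
Things that resemble listed ones, but are neither listed nor needed, are in the scene too. Leave any green or pink look-alike of the part that bears yellow_jar_mid alone.

How it is judged:
On the way, in this order (a step that is already met when the one before it is completed fails the run):
1. the two jars beside the tin stand upright on the grey tray, released, while the tin is still in its place ((((x of sticker_jar_mid in the frame of tray between -0.045 and 0.045 m and y of sticker_jar_mid in the frame of tray between -0.09 and 0.09 m and height (world z) of sticker_jar_mid below 0.05 m and angle between sticker_jar_mid's own z axis and vertical below 0.1 rad and contact force between the fingers and sticker_jar below 0.05 N) and (x of plain_jar_mid in the frame of tray between -0.045 and 0.045 m and y of plain_jar_mid in the frame of tray between -0.09 and 0.09 m and height (world z) of plain_jar_mid below 0.05 m and angle between plain_jar_mid's own z axis and vertical below 0.1 rad and contact force between the fingers and plain_jar below 0.05 N)) or ((x of sticker_jar_mid in the frame of tray between -0.045 and 0.045 m and y of sticker_jar_mid in the frame of tray between -0.09 and 0.09 m and height (world z) of sticker_jar_mid below 0.05 m and angle between sticker_jar_mid's own z axis and vertical below 0.1 rad and contact force between the fingers and sticker_jar below 0.05 N) and (x of yellow_jar_mid in the frame of tray between -0.045 and 0.045 m and y of yellow_jar_mid in the frame of tray between -0.09 and 0.09 m and height (world z) of yellow_jar_mid below 0.05 m and angle between yellow_jar_mid's own z axis and vertical below 0.1 rad and contact force between the fingers and yellow_jar below 0.05 N)) or ((x of plain_jar_mid in the frame of tray between -0.045 and 0.045 m and y of plain_jar_mid in the frame of tray between -0.09 and 0.09 m and height (world z) of plain_jar_mid below 0.05 m and angle between plain_jar_mid's own z axis and vertical below 0.1 rad and contact force between the fingers and plain_jar below 0.05 N) and (x of yellow_jar_mid in the frame of tray between -0.045 and 0.045 m and y of yellow_jar_mid in the frame of tray between -0.09 and 0.09 m and height (world z) of yellow_jar_mid below 0.05 m and angle between yellow_jar_mid's own z axis and vertical below 0.1 rad and contact force between the fingers and yellow_jar below 0.05 N))) and distance of wick_tin_mid from where it was at the start of the episode below 0.02 m), for 0.2 s.
2. the tin stands on the scale pan, released, while both jars are still on the tray (horizontal distance between wick_tin_mid and scale_pan below 0.026 m and z of wick_tin_mid in the frame of scale_pan between 0.012 and 0.023 m and angle between wick_tin_mid's own z axis and vertical below 0.1 rad and contact force between the fingers and wick_tin below 0.05 N and (((x of sticker_jar_mid in the frame of tray between -0.045 and 0.045 m and y of sticker_jar_mid in the frame of tray between -0.09 and 0.09 m and height (world z) of sticker_jar_mid below 0.05 m and angle between sticker_jar_mid's own z axis and vertical below 0.1 rad and contact force between the fingers and sticker_jar below 0.05 N) and (x of plain_jar_mid in the frame of tray between -0.045 and 0.045 m and y of plain_jar_mid in the frame of tray between -0.09 and 0.09 m and height (world z) of plain_jar_mid below 0.05 m and angle between plain_jar_mid's own z axis and vertical below 0.1 rad and contact force between the fingers and plain_jar below 0.05 N)) or ((x of sticker_jar_mid in the frame of tray between -0.045 and 0.045 m and y of sticker_jar_mid in the frame of tray between -0.09 and 0.09 m and height (world z) of sticker_jar_mid below 0.05 m and angle between sticker_jar_mid's own z axis and vertical below 0.1 rad and contact force between the fingers and sticker_jar below 0.05 N) and (x of yellow_jar_mid in the frame of tray between -0.045 and 0.045 m and y of yellow_jar_mid in the frame of tray between -0.09 and 0.09 m and height (world z) of yellow_jar_mid below 0.05 m and angle between yellow_jar_mid's own z axis and vertical below 0.1 rad and contact force between the fingers and yellow_jar below 0.05 N)) or ((x of plain_jar_mid in the frame of tray between -0.045 and 0.045 m and y of plain_jar_mid in the frame of tray between -0.09 and 0.09 m and height (world z) of plain_jar_mid below 0.05 m and angle between plain_jar_mid's own z axis and vertical below 0.1 rad and contact force between the fingers and plain_jar below 0.05 N) and (x of yellow_jar_mid in the frame of tray between -0.045 and 0.045 m and y of yellow_jar_mid in the frame of tray between -0.09 and 0.09 m and height (world z) of yellow_jar_mid below 0.05 m and angle between yellow_jar_mid's own z axis and vertical below 0.1 rad and contact force between the fingers and yellow_jar below 0.05 N)))), for 0.2 s.
At the end, for the whole second after the job is handed in: The tin stands upright and wholly on the scale pan (centre within 26 mm of the pan's centre); all three jars stand upright in the rack within 15 mm of where each stood at the start; the sticker roll is within 15 mm of where it was; everything is released and at rest (horizontal distance between wick_tin_mid and scale_pan below 0.026 m and z of wick_tin_mid in the frame of scale_pan between 0.012 and 0.023 m and angle between each of wick_tin_mid, sticker_jar_mid, plain_jar_mid, yellow_jar_mid's own z axis and vertical below 0.1 rad and contact force between each of the fingers, the fingers and wick_tin below 0.05 N and linear speed of each of wick_tin, sticker_jar, plain_jar, yellow_jar, label_roll below 0.02 m/s and distance of each of sticker_jar_mid, plain_jar_mid, yellow_jar_mid, label_roll_mid from where it was at the start of the episode below 0.015 m and contact force between the fingers and sticker_jar below 0.05 N and contact force between the fingers and plain_jar below 0.05 N and contact force between the fingers and yellow_jar below 0.05 N and contact force between the fingers and label_roll below 0.05 N); the robot touches nothing.
It fails at once if the sticker roll is moved from its place (more than 20 mm) (distance of label_roll_mid from where it was at the start of the episode above 0.02 m).
It fails at once if the jar beyond the sticker roll is taken from its place at the end of the rack ((y of label_roll_mid in the frame of rack above 0.03 m and not ((y of sticker_jar_mid in the frame of rack above 0.12 m and x of sticker_jar_mid in the frame of rack between -0.04 and 0.04 m) or (y of plain_jar_mid in the frame of rack above 0.12 m and x of plain_jar_mid in the frame of rack between -0.04 and 0.04 m) or (y of yellow_jar_mid in the frame of rack above 0.12 m and x of yellow_jar_mid in the frame of rack between -0.04 and 0.04 m))) or (y of label_roll_mid in the frame of rack below -0.03 m and not ((y of sticker_jar_mid in the frame of rack below -0.12 m and x of sticker_jar_mid in the frame of rack between -0.04 and 0.04 m) or (y of plain_jar_mid in the frame of rack below -0.12 m and x of plain_jar_mid in the frame of rack between -0.04 and 0.04 m) or (y of yellow_jar_mid in the frame of rack below -0.12 m and x of yellow_jar_mid in the frame of rack between -0.04 and 0.04 m)))).
It fails at once if a jar or the tin is tipped over (more than about 35 degrees) (angle between any of sticker_jar_mid, plain_jar_mid, yellow_jar_mid, wick_tin_mid's own z axis and vertical above 0.6 rad).
It fails at once if a jar or the tin is dropped (falls free at over 0.9 m/s, a fall of about 4 cm) ((linear speed of sticker_jar above 0.9 m/s and contact force between the fingers and sticker_jar below 0.05 N) or (linear speed of plain_jar above 0.9 m/s and contact force between the fingers and plain_jar below 0.05 N) or (linear speed of yellow_jar above 0.9 m/s and contact force between the fingers and yellow_jar below 0.05 N) or (linear speed of wick_tin above 0.9 m/s and contact force between the fingers and wick_tin below 0.05 N)).
It also fails if it takes over 112 s, if anything falls off the work surface, if the arm or the gripper's body presses on something with over 40 N, if the wrist force passes 120 N, or if a joint passes its speed limit or range.

## Working session

There is one attempt and no reset: what is moved stays moved. The work goes in short steps, Python scripts to look and compute and a tool call to move; the robot and the scene stay as the last step left them, time stands still between calls to the robot, and variables do not carry over. Pictures are saved under pics/ and viewed, at most 14 in all, crops included, and the job is handed in when it is done.

Besides the shell and the picture viewer there is one more tool, called by a JSON object that holds its "api" and its "payload", one argument or row to a line. step_arm: Moves the arm, as the interface text tells. Shift numbers are shares of 8 cm and turn numbers shares of 180 degrees, none past 1 either way. Its arguments: {"type":"object","properties":{"motion":{"type":"array","items":{"type":"object","properties":{"wx":{"type":"number","minimum":-1,"maximum":1},"wy":{"type":"number","minimum":-1,"maximum":1},"wz":{"type":"number","minimum":-1,"maximum":1},"dx":{"type":"number","minimum":-1,"maximum":1},"dy":{"type":"number","minimum":-1,"maximum":1},"dz":{"type":"number","minimum":-1,"maximum":1},"claw":{"type":"number"}}}},"force":{"type":"number"}},"required":["motion"]}

```bash
mkdir -p pics
cat > h.py <<'E'
import numpy as np, cv2
from plant import get_state, viewer, workorder
from scipy.spatial.transform import Rotation as R
def snap(n,fn=None):
    c=viewer.calibration(n); p,d=viewer.snapshot(n)
    if fn: cv2.imwrite('pics/'+fn,p[:,:,::-1])
    return p,d,c
def K(c):
    f=240/np.tan(np.radians(c['vfov'])/2); return np.array([[f,0,c['cx']],[0,f,c['cy']],[0,0,1.]])
def world(c,d):
    """HxWx3 world points for whole depth image"""
    v,u=np.mgrid[:480,:640]; pts=np.stack([u,v],-1).reshape(-1,1,2).astype(float)
    n=cv2.undistortPoints(pts,K(c),np.array(c['dist_coeffs'],float)).reshape(480,640,2)
    P=np.dstack([n*d[...,None],d]); E=np.array(c['extrinsics'])
    return P@E[:3,:3].T+E[:3,3]
def st():
    s=get_state(); print('t',s['clock'],'tcp',np.round(s['tool_pos'],4),'q',np.round(s['eef_rot'],4),'open',s['opening'],'ff',s['finger_force'],'F',np.round(s['contact_force'],1)); return s
def move(x,y,z,yaw=None):
    """print tool-axes shift (share of 8cm) from present pose"""
    s=get_state(); Rm=R.from_quat(s['eef_rot']); d=Rm.inv().apply(np.array([x,y,z])-s['tool_pos'])/0.08
    print('shift',np.round(d,3))
E
python3 - <<'E'
from h import *
s=st(); print(R.from_quat(s['eef_rot']).as_matrix().round(3), s['q'])
for n in('scene','top'):
    p,d,c=snap(n,n+'0.png'); np.savez(n+'.npz',p=p,d=d); print(n,np.round(c['extrinsics'],3).tolist(),c['vfov'],c['dist_coeffs'])
E
```

```text
t 0.0 tcp [0.221  0.5839 0.2379] q [ 1.799e-01  9.837e-01 -9.000e-04 -1.000e-04] open 0.9988365491623924 ff 0.0 F [0.4 0.7 0.4]
[[-0.935  0.354 -0.001]
 [ 0.354  0.935 -0.002]
 [-0.    -0.002 -1.   ]] [-1.17521078  0.68997331 -0.19451007  1.56635253  0.15727922  0.90251276
 -0.21512583]
scene [[0.915, -0.22, 0.338, 0.18], [-0.404, -0.514, 0.757, -0.679], [0.007, -0.829, -0.56, 0.594], [0.0, 0.0, 0.0, 1.0]] 52.57671473938487 [-0.0478537  0.         0.         0.         0.       ]
top [[0.001, -0.982, 0.187, 0.299], [-1.0, -0.002, -0.003, 0.009], [0.004, -0.187, -0.982, 1.15], [0.0, 0.0, 0.0, 1.0]] 51.08554849288867 [-0.13424693  0.          0.          0.          0.        ]
```

View pics/top0.png

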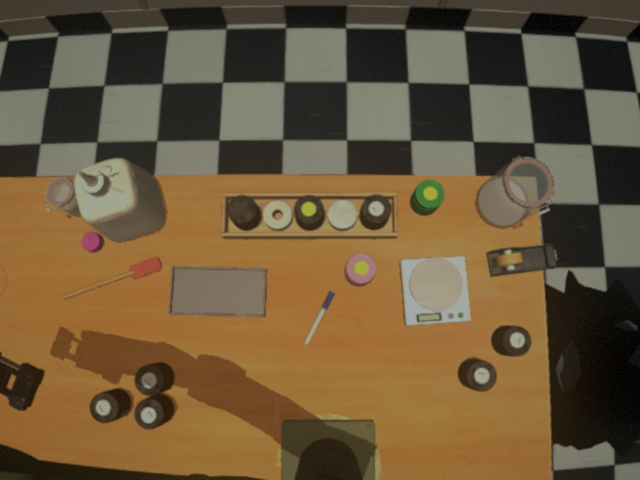

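View pics/scene0.png

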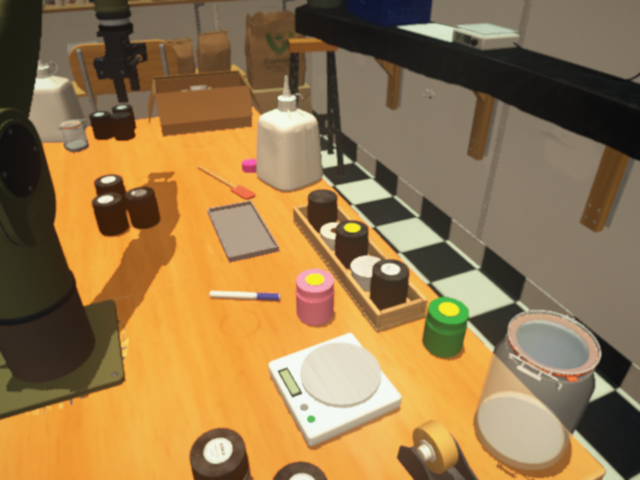

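Top view: the rack holds, left to right, plain jar (244,212), roll with brown core (278,214), yellow-dot jar (309,212), plain pale tin (342,214) and sticker jar (376,212). The tray is at (218,291) and the pan at (436,285). Look-alikes:
- **For the tin:** the roll (278,214).
- **For the yellow-dot jar:** green (430,197) and pink (361,268).
- **For the sticker jar:** loose jars at (480,375), (513,340) and (150,380)/(150,411)/(107,406).

I'll measure these and check them in a close crop.

Run:
```python
from h import *
z=np.load('top.npz'); c=viewer.calibration('top'); W=world(c,z['d']); p=z['p']
cv2.imwrite('pics/crop.png',cv2.resize(p[180:330,160:480,::-1],None,fx=2.5,fy=2.5,interpolation=cv2.INTER_CUBIC))
for n,(u,v),h,r in [('plain',(244,210),.086,.034),('roll',(278,214),.038,.033),('yellow',(309,211),.086,.034),('tin',(342,214),.044,.034),('stick',(376,210),.086,.034),('pan',(436,285),.038,.06),('green',(430,195),.08,.034),('pink',(361,268),.08,.034)]:
    q=W[v-30:v+31,u-30:u+31].reshape(-1,3); a=W[v,u]
    m=(abs(q[:,2]-a[2])<.008)&(np.hypot(*(q[:,:2]-a[:2]).T)<r*1.4); s=q[m]
    mid=(s[:,:2].min(0)+s[:,:2].max(0))/2
    print(n,'px',a.round(3),'mean',s.mean(0).round(4),'mid',mid.round(4),'ext',np.ptp(s[:,:2],axis=0).round(3),'expz',h)
for n,lo,hi,box in [('rack rim',.034,.048,(185,245,215,405)),('tray',.002,.02,(262,322,165,272)),('scale',.02,.045,(250,330,395,475))]:
    v0,v1,u0,u1=box; q=W[v0:v1,u0:u1].reshape(-1,3); s=q[(q[:,2]>lo)&(q[:,2]<hi)]
    print(n,cv2.minAreaRect((s[:,:2]*1000).astype(np.float32)),np.median(s[:,2]))
```

```text
plain px [0.56  0.183 0.085] mean [0.5626 0.1883 0.0841] mid [0.5628 0.1885] ext [0.064 0.066] expz 0.086
roll px [0.57  0.116 0.005] mean [0.569  0.1166 0.0074] mid [0.5678 0.1155] ext [0.079 0.085] expz 0.038
yellow px [0.557 0.041 0.089] mean [0.5626 0.041  0.085 ] mid [0.5627 0.0419] ext [0.064 0.064] expz 0.086
tin px [ 0.561 -0.033  0.045] mean [ 0.5594 -0.034   0.0433] mid [ 0.5608 -0.034 ] ext [0.094 0.088] expz 0.044
stick px [ 0.561 -0.106  0.085] mean [ 0.5642 -0.1058  0.0845] mid [ 0.5651 -0.1059] ext [0.066 0.062] expz 0.086
pan px [ 0.401 -0.243  0.037] mean [ 0.3994 -0.2426  0.0359] mid [ 0.3994 -0.244 ] ext [0.131 0.139] expz 0.038
green px [ 0.598 -0.229  0.073] mean [ 0.5997 -0.2266  0.0767] mid [ 0.6009 -0.2272] ext [0.064 0.065] expz 0.08
pink px [ 0.434 -0.072  0.078] mean [ 0.4349 -0.0716  0.0767] mid [ 0.4354 -0.0719] ext [0.064 0.061] expz 0.08
rack rim ((562.9395751953125, 42.70167541503906), (103.99945068359375, 401.7940979003906), 0.1323815882205963) 0.04082679633540953
tray ((389.1024169921875, 253.14382934570312), (136.49708557128906, 249.54415893554688), 0.7101233601570129) 0.0041873242435809255
scale ((391.2515869140625, -243.12020874023438), (149.8671875, 152.18206787109375), 3.265881061553955) 0.033557266472559855
```

View pics/crop.png

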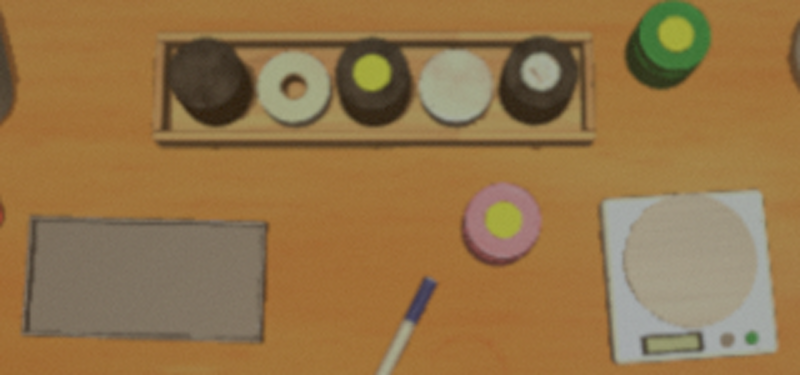

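The crop confirms the choice: yellow-dot jar and sticker jar flank the plain-topped tin, and the roll shows its brown core. Heights match expectations. I'll start moving and keep clear of the tall white bottle at x≈0.55, y≈0.4.

{"api": "step_arm", "payload": {
  "motion": [
    {"dx": -0.3, "dy": -0.2, "wz": -0.04, "claw": 88},
    {"dx": -0.6, "dy": -0.45, "wz": -0.08, "claw": 88},
    {"dx": -1, "dy": -0.75, "wz": -0.115, "claw": 88},
    {"dx": -1, "dy": -0.75, "wz": -0.115, "claw": 88}
  ],
  "force": 20
}}

```text
$.motion[0]: bad value
```

Run:
```python
from h import *
s=st(); print(R.from_quat(s['eef_rot']).as_matrix().round(3), s['q'].round(2))
z=np.load('top.npz'); c=viewer.calibration('top'); W=world(c,z['d']); 
for n,u,v in [('TL',173,267),('TR',266,270),('BL',170,313),('BR',265,316),('trayc',218,291),('pan',436,284),('roll',270,214),('roll',286,214),('stickred',113,278)]: print(n,W[v,u].round(3))
m=np.zeros((480,640),np.uint8)
v0,v1,u0,u1=255,325,165,275
q=W[v0:v1,u0:u1].reshape(-1,3); s=q[(q[:,2]>.009)&(q[:,2]<.02)]
print(len(s),cv2.minAreaRect((s[:,:2]*1000).astype(np.float32)))
```

```text
t 0.1 tcp [0.2211 0.584  0.238 ] q [ 1.799e-01  9.837e-01 -8.000e-04 -1.000e-04] open 0.9999935789243369 ff 0.0 F [-0.3  0.2 -0.2]
[[-0.935  0.354 -0.   ]
 [ 0.354  0.935 -0.002]
 [-0.    -0.002 -1.   ]] [-1.18  0.69 -0.19  1.57  0.16  0.9  -0.22]
TL [0.443 0.356 0.013]
TR [0.438 0.141 0.004]
BL [0.337 0.358 0.013]
BR [0.333 0.141 0.003]
trayc [0.389 0.251 0.001]
pan [ 0.403 -0.242  0.039]
roll [0.563 0.131 0.036]
roll [0.562 0.094 0.039]
stickred [0.417 0.502 0.005]
521 ((388.53460693359375, 251.4910888671875), (222.14724731445312, 110.54400634765625), 88.96516418457031)
```

The tray fits at (0.389, 0.251), 222×110 mm, as given. The rows seem to need every field filled in.

{"api": "step_arm", "payload": {
  "motion": [
    {"dx": -0.3, "dy": -0.2, "dz": 0, "wx": 0, "wy": 0, "wz": -0.04, "claw": 88},
    {"dx": -0.6, "dy": -0.45, "dz": 0, "wx": 0, "wy": 0, "wz": -0.08, "claw": 88},
    {"dx": -1, "dy": -0.75, "dz": 0, "wx": 0, "wy": 0, "wz": -0.115, "claw": 88},
    {"dx": -1, "dy": -0.75, "dz": 0, "wx": 0, "wy": 0, "wz": -0.115, "claw": 88}
  ],
  "force": 20
}}

```text
clock: 0.5
tool_pos: [0.2797, 0.4939, 0.2379]
eef_rot: [0.003, 1.0, -0.003, 0.001]
contact_force: [0.2, 1.1, 0.5]
opening: 0.999
finger_force: 0.0
```

{"api": "step_arm", "payload": {
  "motion": [
    {"dx": -0.2, "dy": -0.5, "dz": 0, "wx": 0, "wy": 0, "wz": 0, "claw": 88},
    {"dx": -0.4, "dy": -1, "dz": 0, "wx": 0, "wy": 0, "wz": 0, "claw": 88}
  ]
}}

```text
clock: 0.7
tool_pos: [0.3063, 0.4201, 0.2384]
eef_rot: [-0.001, 1.0, 0.0, -0.0]
contact_force: [0.3, -0.4, -1.1]
opening: 1.0
finger_force: 0.0
```

{"api": "step_arm", "payload": {
  "motion": [
    {"dx": -0.2, "dy": -0.5, "dz": 0, "wx": 0, "wy": 0, "wz": 0, "claw": 88},
    {"dx": -0.4, "dy": -1, "dz": 0, "wx": 0, "wy": 0, "wz": 0, "claw": 88}
  ]
}}

```text
clock: 0.9
tool_pos: [0.3389, 0.3389, 0.2386]
eef_rot: [0.0, 1.0, 0.0, -0.0]
contact_force: [0.5, 0.9, -0.0]
opening: 0.996
finger_force: 0.0
```

{"api": "step_arm", "payload": {
  "motion": [
    {"dx": -0.2, "dy": -0.5, "dz": 0, "wx": 0, "wy": 0, "wz": 0, "claw": 88},
    {"dx": -0.4, "dy": -1, "dz": 0, "wx": 0, "wy": 0, "wz": 0, "claw": 88}
  ]
}}

```text
clock: 1.1
tool_pos: [0.371, 0.2589, 0.2387]
eef_rot: [0.0, 1.0, 0.0, -0.0]
contact_force: [1.3, -0.1, -0.2]
opening: 0.999
finger_force: 0.0
```

{"api": "step_arm", "payload": {
  "motion": [
    {"dx": -0.2, "dy": -0.5, "dz": 0, "wx": 0, "wy": 0, "wz": 0, "claw": 88},
    {"dx": -0.4, "dy": -1, "dz": 0, "wx": 0, "wy": 0, "wz": 0, "claw": 88}
  ]
}}

```text
clock: 1.3
tool_pos: [0.403, 0.1789, 0.2387]
eef_rot: [0.0, 1.0, 0.0, -0.0]
contact_force: [0.4, -0.0, 0.5]
opening: 0.999
finger_force: 0.0
```

{"api": "step_arm", "payload": {
  "motion": [
    {"dx": -0.5, "dy": -0.4, "dz": 0, "wx": 0, "wy": 0, "wz": 0, "claw": 88},
    {"dx": -1, "dy": -0.8, "dz": 0, "wx": 0, "wy": 0, "wz": 0, "claw": 88},
    {"dx": -1, "dy": -0.8, "dz": 0, "wx": 0, "wy": 0, "wz": 0, "claw": 88},
    {"dx": -1, "dy": -0.8, "dz": 0, "wx": 0, "wy": 0, "wz": 0, "claw": 88}
  ]
}}

```text
clock: 1.7
tool_pos: [0.4832, 0.1154, 0.2383]
eef_rot: [0.002, 1.0, 0.0, -0.0]
contact_force: [0.0, 0.8, 0.2]
opening: 0.999
finger_force: 0.0
```

Run:
```python
from h import *
s=st(); print(R.from_quat(s['eef_rot']).as_matrix().round(4))
p,d,c=snap('wrist','w0.png'); np.savez('w0.npz',p=p,d=d,E=c['extrinsics']); move(.563,.042,.2)
```

```text
t 1.7 tcp [0.4832 0.1154 0.2383] q [ 2.e-03  1.e+00  2.e-04 -2.e-04] open 0.9988582416963827 ff 0.0 F [0.  0.8 0.2]
[[-1.e+00  4.e-03 -5.e-04]
 [ 4.e-03  1.e+00  3.e-04]
 [ 5.e-04  3.e-04 -1.e+00]]
shift [-1.014 -0.934  0.478]
```

View pics/w0.png

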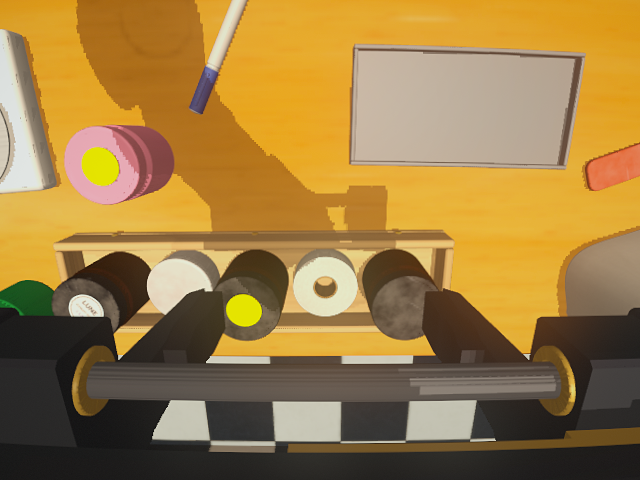

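The wrist view shows the whole rack: yellow dot (243,310), tin (183,285), sticker (85,308), roll (325,285), plain jar (400,305). I'll cross-check their positions from here.

```bash
cat >> h.py <<'E'
def lids(W,items):
    for n,(u,v),h,r in items:
        q=W[max(v-60,0):v+60,max(u-60,0):u+60].reshape(-1,3); a=W[v,u]
        m=(abs(q[:,2]-h)<.006)&(np.hypot(*(q[:,:2]-a[:2]).T)<.06); s=q[m]
        if len(s)<20: print(n,'few',a); continue
        print(n,'px',a.round(4),'circ',np.round(cv2.minEnclosingCircle((s[:,:2]*1000).astype(np.float32))[0],1),'mid',((s[:,:2].min(0)+s[:,:2].max(0))/2).round(4),'ext',np.ptp(s[:,:2],axis=0).round(4),'z',np.median(s[:,2]).round(4))
E
python3 - <<'E'
from h import *
z=np.load('w0.npz'); c=viewer.calibration('wrist'); c['extrinsics']=z['E']; W=world(c,z['d'])
lids(W,[('yellow',(243,310),.086,.034),('tin',(183,285),.044,.034),('stick',(85,308),.086,.034),('plain',(400,305),.086,.034),('roll',(305,285),.038,0)])
print(W[105,465])
E
```

```text
yellow px [0.562  0.0414 0.0858] circ [561.4  42.6] mid [0.5609 0.0452] ext [0.065  0.0592] z 0.0859
tin px [ 0.5554 -0.0276  0.0445] circ [554.9 -27.7] mid [ 0.5491 -0.0289] ext [0.0787 0.1118] z 0.0443
stick px [ 0.5605 -0.1048  0.0864] circ [ 561.7 -104.9] mid [ 0.5583 -0.1052] ext [0.0553 0.0657] z 0.0857
plain px [0.5577 0.1826 0.0853] circ [561.1 188.9] mid [0.5611 0.1863] ext [0.0658 0.0592] z 0.0854
roll px [0.5581 0.0951 0.0386] circ [558.1  95.1] mid [0.5603 0.0958] ext [0.1019 0.1048] z 0.0386
[0.3829182  0.25318217 0.00500618]
```

{"api": "step_arm", "payload": {
  "motion": [
    {"dx": -0.5, "dy": -0.45, "dz": 0, "wx": 0, "wy": 0, "wz": 0, "claw": 88},
    {"dx": -1, "dy": -0.92, "dz": 0.5, "wx": 0, "wy": 0, "wz": -0.001, "claw": 88},
    {"dx": -1, "dy": -0.92, "dz": 0.5, "wx": 0, "wy": 0, "wz": -0.001, "claw": 88},
    {"dx": -1, "dy": -0.92, "dz": 0.5, "wx": 0, "wy": 0, "wz": -0.001, "claw": 88}
  ]
}}

```text
clock: 2.15
tool_pos: [0.5618, 0.0417, 0.1967]
eef_rot: [-0.001, 1.0, -0.0, -0.002]
contact_force: [-0.7, 0.9, 0.4]
opening: 0.998
finger_force: 0.0
```

{"api": "step_arm", "payload": {
  "motion": [
    {"dx": 0, "dy": 0, "dz": 0.4, "wx": 0, "wy": 0, "wz": 0, "claw": 88},
    {"dx": 0, "dy": 0, "dz": 0.8, "wx": 0, "wy": 0, "wz": 0, "claw": 88},
    {"dx": 0, "dy": 0, "dz": 0.95, "wx": 0, "wy": 0, "wz": 0, "claw": 88}
  ]
}}

```text
clock: 2.45
tool_pos: [0.5595, 0.0454, 0.1213]
eef_rot: [-0.003, 1.0, 0.001, -0.002]
contact_force: [-0.6, 0.0, -0.6]
opening: 0.994
finger_force: 0.0
```

{"api": "step_arm", "payload": {
  "motion": [
    {"dx": 0, "dy": 0, "dz": 0.3, "wx": 0, "wy": 0, "wz": 0, "claw": 88},
    {"dx": 0, "dy": 0, "dz": 0.6, "wx": 0, "wy": 0, "wz": 0, "claw": 88},
    {"dx": 0, "dy": 0, "dz": 0.8, "wx": 0, "wy": 0, "wz": 0, "claw": 88},
    {"dx": 0, "dy": 0, "dz": 0.9, "wx": 0, "wy": 0, "wz": 0, "claw": 88},
    {"dx": 0, "dy": 0, "dz": 0.9, "wx": 0, "wy": 0, "wz": 0, "claw": 88}
  ]
}}

```text
clock: 2.95
tool_pos: [0.5619, 0.0439, 0.0508]
eef_rot: [-0.002, 1.0, 0.0, -0.001]
contact_force: [0.3, 0.4, -0.6]
opening: 1.0
finger_force: 0.0
```

{"api": "step_arm", "payload": {
  "motion": [
    {"dx": 0, "dy": 0, "dz": 0, "wx": 0, "wy": 0, "wz": 0, "claw": 74},
    {"dx": 0, "dy": 0, "dz": 0, "wx": 0, "wy": 0, "wz": 0, "claw": 70},
    {"dx": 0, "dy": 0, "dz": 0, "wx": 0, "wy": 0, "wz": 0, "claw": 60},
    {"dx": 0, "dy": 0, "dz": 0, "wx": 0, "wy": 0, "wz": 0, "claw": 60},
    {"dx": 0, "dy": 0, "dz": 0, "wx": 0, "wy": 0, "wz": 0, "claw": 60},
    {"dx": 0, "dy": 0, "dz": 0, "wx": 0, "wy": 0, "wz": 0, "claw": 60}
  ],
  "force": 20
}}

```text
clock: 3.55
tool_pos: [0.5632, 0.0428, 0.0517]
eef_rot: [-0.001, 1.0, 0.0, 0.001]
contact_force: [-0.3, 0.5, 6.7]
opening: 0.761
finger_force: 20.0
```

{"api": "step_arm", "payload": {
  "motion": [
    {"dx": 0, "dy": 0, "dz": -0.1, "wx": 0, "wy": 0, "wz": 0, "claw": 60},
    {"dx": 0, "dy": 0, "dz": -0.3, "wx": 0, "wy": 0, "wz": 0, "claw": 60},
    {"dx": 0, "dy": 0, "dz": -0.6, "wx": 0, "wy": 0, "wz": 0, "claw": 60},
    {"dx": 0, "dy": 0, "dz": -0.9, "wx": 0, "wy": 0, "wz": 0, "claw": 60},
    {"dx": 0, "dy": 0, "dz": -1, "wx": 0, "wy": 0, "wz": 0, "claw": 60}
  ]
}}

```text
clock: 4.05
tool_pos: [0.5637, 0.0424, 0.133]
eef_rot: [-0.001, 1.0, 0.0, 0.002]
contact_force: [0.1, -0.2, -1.2]
opening: 0.766
finger_force: 20.0
```

{"api": "step_arm", "payload": {
  "motion": [
    {"dx": 0, "dy": 0, "dz": -0.3, "wx": 0, "wy": 0, "wz": 0, "claw": 60},
    {"dx": 0, "dy": 0, "dz": -0.6, "wx": 0, "wy": 0, "wz": 0, "claw": 60},
    {"dx": 0.05, "dy": 0.1, "dz": -0.8, "wx": 0, "wy": 0, "wz": 0, "claw": 60},
    {"dx": 0.2, "dy": 0.3, "dz": -0.9, "wx": 0, "wy": 0, "wz": 0, "claw": 60}
  ]
}}

```text
clock: 4.45
tool_pos: [0.5472, 0.0659, 0.2036]
eef_rot: [0.0, 1.0, -0.0, 0.001]
contact_force: [-1.0, -0.3, -1.1]
opening: 0.762
finger_force: 20.0
```

{"api": "step_arm", "payload": {
  "motion": [
    {"dx": 0.25, "dy": 0.33, "dz": 0, "wx": 0, "wy": 0, "wz": 0, "claw": 60},
    {"dx": 0.5, "dy": 0.66, "dz": 0, "wx": 0, "wy": 0, "wz": 0, "claw": 60},
    {"dx": 0.75, "dy": 1, "dz": 0, "wx": 0, "wy": 0, "wz": 0, "claw": 60}
  ]
}}

```text
clock: 4.75
tool_pos: [0.4835, 0.1482, 0.2021]
eef_rot: [-0.002, 1.0, 0.0, -0.001]
contact_force: [-0.8, 0.4, -1.1]
opening: 0.763
finger_force: 20.0
```

{"api": "step_arm", "payload": {
  "motion": [
    {"dx": 0.25, "dy": 0.33, "dz": 0, "wx": 0, "wy": 0, "wz": 0, "claw": 60},
    {"dx": 0.5, "dy": 0.66, "dz": 0, "wx": 0, "wy": 0, "wz": 0, "claw": 60},
    {"dx": 0.7, "dy": 1, "dz": 0, "wx": 0, "wy": 0, "wz": 0, "claw": 60}
  ]
}}

```text
clock: 5.05
tool_pos: [0.4265, 0.2276, 0.2021]
eef_rot: [-0.002, 1.0, -0.0, -0.001]
contact_force: [0.2, 0.6, -1.8]
opening: 0.762
finger_force: 20.0
```

{"api": "step_arm", "payload": {
  "motion": [
    {"dx": 0.2, "dy": 0.33, "dz": 0, "wx": 0, "wy": 0, "wz": 0, "claw": 60},
    {"dx": 0.4, "dy": 0.66, "dz": 0, "wx": 0, "wy": 0, "wz": 0, "claw": 60},
    {"dx": 0.52, "dy": 0.95, "dz": 0, "wx": 0, "wy": 0, "wz": 0, "claw": 60},
    {"dx": 0.52, "dy": 0.95, "dz": 0, "wx": 0, "wy": 0, "wz": 0, "claw": 60},
    {"dx": 0.52, "dy": 0.95, "dz": 0, "wx": 0, "wy": 0, "wz": 0, "claw": 60}
  ]
}}

```text
clock: 5.55
tool_pos: [0.3863, 0.3024, 0.2022]
eef_rot: [-0.003, 1.0, -0.001, -0.001]
contact_force: [-0.4, 0.1, -2.1]
opening: 0.765
finger_force: 20.0
```

Run:
```python
from h import *
st(); move(.389,.306,.0477)
```

```text
t 5.55 tcp [0.3863 0.3024 0.2022] q [-2.9e-03  1.0e+00 -6.0e-04 -9.0e-04] open 0.7650439998928437 ff 19.999643750488758 F [-0.4  0.1 -2.1]
shift [-0.037  0.048  1.931]
```

{"api": "step_arm", "payload": {
  "motion": [
    {"dx": -0.03, "dy": 0.04, "dz": 0.35, "wx": 0, "wy": 0, "wz": 0, "claw": 60},
    {"dx": -0.03, "dy": 0.04, "dz": 0.7, "wx": 0, "wy": 0, "wz": 0, "claw": 60},
    {"dx": -0.03, "dy": 0.04, "dz": 1, "wx": 0, "wy": 0, "wz": 0, "claw": 60}
  ]
}}

```text
clock: 5.85
tool_pos: [0.3904, 0.3036, 0.1215]
eef_rot: [-0.0, 1.0, -0.001, -0.0]
contact_force: [0.1, -0.1, -0.7]
opening: 0.761
finger_force: 20.0
```

{"api": "step_arm", "payload": {
  "motion": [
    {"dx": 0, "dy": 0, "dz": 0.3, "wx": 0, "wy": 0, "wz": 0, "claw": 60},
    {"dx": 0, "dy": 0, "dz": 0.55, "wx": 0, "wy": 0, "wz": 0, "claw": 60},
    {"dx": 0, "dy": 0, "dz": 0.75, "wx": 0, "wy": 0, "wz": 0, "claw": 60},
    {"dx": 0, "dy": 0, "dz": 0.85, "wx": 0, "wy": 0, "wz": 0, "claw": 60},
    {"dx": 0, "dy": 0, "dz": 0.89, "wx": 0, "wy": 0, "wz": 0, "claw": 60},
    {"dx": 0, "dy": 0, "dz": 0.91, "wx": 0, "wy": 0, "wz": 0, "claw": 60},
    {"dx": 0, "dy": 0, "dz": 0.91, "wx": 0, "wy": 0, "wz": 0, "claw": 60}
  ]
}}

```text
clock: 6.55
tool_pos: [0.3909, 0.3052, 0.0503]
eef_rot: [-0.001, 1.0, 0.0, 0.0]
contact_force: [-0.8, -0.0, -1.4]
opening: 0.761
finger_force: 20.0
```

Still about 2–3 mm above the tray floor, so I'll lower until contact shows.

{"api": "step_arm", "payload": {
  "motion": [
    {"dx": 0, "dy": 0, "dz": 0.015, "wx": 0, "wy": 0, "wz": 0, "claw": 60},
    {"dx": 0, "dy": 0, "dz": 0.025, "wx": 0, "wy": 0, "wz": 0, "claw": 60},
    {"dx": 0, "dy": 0, "dz": 0.03, "wx": 0, "wy": 0, "wz": 0, "claw": 60},
    {"dx": 0, "dy": 0, "dz": 0.03, "wx": 0, "wy": 0, "wz": 0, "claw": 60}
  ]
}}

```text
clock: 6.95
tool_pos: [0.3908, 0.3052, 0.0477]
eef_rot: [-0.001, 1.0, 0.0, 0.0]
contact_force: [-0.4, -0.5, -0.3]
opening: 0.76
finger_force: 20.0
```

{"api": "step_arm", "payload": {
  "motion": [
    {"dx": 0, "dy": 0, "dz": 0.01, "wx": 0, "wy": 0, "wz": 0, "claw": 60},
    {"dx": 0, "dy": 0, "dz": 0.02, "wx": 0, "wy": 0, "wz": 0, "claw": 60},
    {"dx": 0, "dy": 0, "dz": 0.02, "wx": 0, "wy": 0, "wz": 0, "claw": 60}
  ]
}}

```text
clock: 7.25
tool_pos: [0.3908, 0.3052, 0.0476]
eef_rot: [-0.001, 1.0, 0.0, 0.001]
contact_force: [-2.2, -1.2, 17.2]
opening: 0.762
finger_force: 20.0
```

Standing at the expected height. I'll release, rise, and go to the sticker jar.

{"api": "step_arm", "payload": {
  "motion": [
    {"dx": 0, "dy": 0, "dz": 0, "wx": 0, "wy": 0, "wz": 0, "claw": 72},
    {"dx": 0, "dy": 0, "dz": 0, "wx": 0, "wy": 0, "wz": 0, "claw": 84},
    {"dx": 0, "dy": 0, "dz": 0, "wx": 0, "wy": 0, "wz": 0, "claw": 88},
    {"dx": 0, "dy": 0, "dz": 0, "wx": 0, "wy": 0, "wz": 0, "claw": 88},
    {"dx": 0, "dy": 0, "dz": -0.2, "wx": 0, "wy": 0, "wz": 0, "claw": 88},
    {"dx": 0, "dy": 0, "dz": -0.6, "wx": 0, "wy": 0, "wz": 0, "claw": 88},
    {"dx": 0, "dy": 0, "dz": -1, "wx": 0, "wy": 0, "wz": 0, "claw": 88}
  ]
}}

```text
clock: 7.95
tool_pos: [0.3902, 0.3047, 0.1262]
eef_rot: [-0.001, 1.0, -0.001, -0.001]
contact_force: [0.0, -0.3, -0.0]
opening: 1.002
finger_force: 0.0
```

{"api": "step_arm", "payload": {
  "motion": [
    {"dx": 0, "dy": -0.3, "dz": -0.5, "wx": 0, "wy": 0, "wz": 0, "claw": 88},
    {"dx": 0, "dy": -1, "dz": -0.9, "wx": 0, "wy": 0, "wz": 0, "claw": 88}
  ]
}}

```text
clock: 8.15
tool_pos: [0.3917, 0.2409, 0.193]
eef_rot: [-0.004, 1.0, 0.003, 0.002]
contact_force: [1.9, -0.4, 0.6]
opening: 0.997
finger_force: 0.0
```

{"api": "step_arm", "payload": {
  "motion": [
    {"dx": -0.25, "dy": -0.5, "dz": 0, "wx": 0, "wy": 0, "wz": 0, "claw": 88},
    {"dx": -0.5, "dy": -1, "dz": 0, "wx": 0, "wy": 0, "wz": 0, "claw": 88}
  ]
}}

```text
clock: 8.35
tool_pos: [0.4315, 0.1567, 0.1917]
eef_rot: [-0.002, 1.0, 0.0, 0.001]
contact_force: [0.8, 0.7, -0.2]
opening: 0.999
finger_force: 0.0
```

{"api": "step_arm", "payload": {
  "motion": [
    {"dx": -0.25, "dy": -0.5, "dz": 0, "wx": 0, "wy": 0, "wz": 0, "claw": 88},
    {"dx": -0.5, "dy": -1, "dz": 0, "wx": 0, "wy": 0, "wz": 0, "claw": 88}
  ]
}}

```text
clock: 8.55
tool_pos: [0.4718, 0.0761, 0.1907]
eef_rot: [-0.001, 1.0, 0.0, 0.0]
contact_force: [1.8, 0.3, -0.4]
opening: 0.995
finger_force: 0.0
```

{"api": "step_arm", "payload": {
  "motion": [
    {"dx": -0.25, "dy": -0.5, "dz": 0, "wx": 0, "wy": 0, "wz": 0, "claw": 88},
    {"dx": -0.5, "dy": -1, "dz": 0, "wx": 0, "wy": 0, "wz": 0, "claw": 88}
  ]
}}

```text
clock: 8.75
tool_pos: [0.5119, -0.0039, 0.1905]
eef_rot: [-0.001, 1.0, 0.0, -0.0]
contact_force: [0.7, -0.3, -0.0]
opening: 0.996
finger_force: 0.0
```

{"api": "step_arm", "payload": {
  "motion": [
    {"dx": -0.3, "dy": -0.5, "dz": 0, "wx": 0, "wy": 0, "wz": 0, "claw": 88},
    {"dx": -0.6, "dy": -1, "dz": 0, "wx": 0, "wy": 0, "wz": 0, "claw": 88},
    {"dx": -0.6, "dy": -1, "dz": 0, "wx": 0, "wy": 0, "wz": 0, "claw": 88},
    {"dx": -0.6, "dy": -1, "dz": 0, "wx": 0, "wy": 0, "wz": 0, "claw": 88}
  ]
}}

```text
clock: 9.15
tool_pos: [0.5595, -0.083, 0.1901]
eef_rot: [0.0, 1.0, 0.0, -0.0]
contact_force: [-0.1, 1.3, -0.1]
opening: 1.002
finger_force: 0.0
```

Run:
```python
from h import *
st(); move(.5625,-.1055,.0517)
```

```text
t 9.15 tcp [ 0.5595 -0.083   0.1901] q [ 2.e-04  1.e+00  1.e-04 -4.e-04] open 1.0024097464838488 ff 0.0 F [-0.1  1.3 -0.1]
shift [-0.039 -0.281  1.73 ]
```

{"api": "step_arm", "payload": {
  "motion": [
    {"dx": -0.04, "dy": -0.28, "dz": 0, "wx": 0, "wy": 0, "wz": 0, "claw": 88},
    {"dx": -0.04, "dy": -0.28, "dz": 0.4, "wx": 0, "wy": 0, "wz": 0, "claw": 88},
    {"dx": -0.04, "dy": -0.28, "dz": 0.8, "wx": 0, "wy": 0, "wz": 0, "claw": 88},
    {"dx": -0.04, "dy": -0.28, "dz": 0.9, "wx": 0, "wy": 0, "wz": 0, "claw": 88}
  ]
}}

```text
clock: 9.55
tool_pos: [0.5602, -0.1022, 0.1161]
eef_rot: [-0.003, 1.0, 0.001, -0.003]
contact_force: [-0.8, 0.7, -0.3]
opening: 0.998
finger_force: 0.0
```

{"api": "step_arm", "payload": {
  "motion": [
    {"dx": 0, "dy": 0, "dz": 0.3, "wx": 0, "wy": 0, "wz": 0, "claw": 88},
    {"dx": 0, "dy": 0, "dz": 0.6, "wx": 0, "wy": 0, "wz": 0, "claw": 88},
    {"dx": 0, "dy": 0, "dz": 0.75, "wx": 0, "wy": 0, "wz": 0, "claw": 88},
    {"dx": 0, "dy": 0, "dz": 0.83, "wx": 0, "wy": 0, "wz": 0, "claw": 88},
    {"dx": 0, "dy": 0, "dz": 0.83, "wx": 0, "wy": 0, "wz": 0, "claw": 88}
  ]
}}

```text
clock: 10.05
tool_pos: [0.5629, -0.1035, 0.0524]
eef_rot: [-0.002, 1.0, 0.0, -0.0]
contact_force: [0.4, -0.3, -0.2]
opening: 0.998
finger_force: 0.0
```

{"api": "step_arm", "payload": {
  "motion": [
    {"dx": 0, "dy": 0, "dz": 0, "wx": 0, "wy": 0, "wz": 0, "claw": 74},
    {"dx": 0, "dy": 0, "dz": 0, "wx": 0, "wy": 0, "wz": 0, "claw": 70},
    {"dx": 0, "dy": 0, "dz": 0, "wx": 0, "wy": 0, "wz": 0, "claw": 60},
    {"dx": 0, "dy": 0, "dz": 0, "wx": 0, "wy": 0, "wz": 0, "claw": 60},
    {"dx": 0, "dy": 0, "dz": 0, "wx": 0, "wy": 0, "wz": 0, "claw": 60},
    {"dx": 0, "dy": 0, "dz": 0, "wx": 0, "wy": 0, "wz": 0, "claw": 60}
  ],
  "force": 20
}}

```text
clock: 10.65
tool_pos: [0.5635, -0.1044, 0.0531]
eef_rot: [-0.001, 1.0, -0.0, 0.001]
contact_force: [-1.0, -0.3, 5.9]
opening: 0.758
finger_force: 20.0
```

{"api": "step_arm", "payload": {
  "motion": [
    {"dx": 0, "dy": 0, "dz": -0.1, "wx": 0, "wy": 0, "wz": 0, "claw": 60},
    {"dx": 0, "dy": 0, "dz": -0.3, "wx": 0, "wy": 0, "wz": 0, "claw": 60},
    {"dx": 0, "dy": 0, "dz": -0.6, "wx": 0, "wy": 0, "wz": 0, "claw": 60},
    {"dx": 0, "dy": 0, "dz": -0.9, "wx": 0, "wy": 0, "wz": 0, "claw": 60},
    {"dx": 0, "dy": 0, "dz": -1, "wx": 0, "wy": 0, "wz": 0, "claw": 60}
  ]
}}

```text
clock: 11.15
tool_pos: [0.564, -0.1042, 0.1345]
eef_rot: [-0.001, 1.0, -0.0, 0.002]
contact_force: [1.0, 0.1, -1.4]
opening: 0.76
finger_force: 20.0
```

{"api": "step_arm", "payload": {
  "motion": [
    {"dx": 0, "dy": 0, "dz": -0.3, "wx": 0, "wy": 0, "wz": 0, "claw": 60},
    {"dx": 0, "dy": 0, "dz": -0.6, "wx": 0, "wy": 0, "wz": 0, "claw": 60},
    {"dx": 0.05, "dy": 0.1, "dz": -0.8, "wx": 0, "wy": 0, "wz": 0, "claw": 60},
    {"dx": 0.18, "dy": 0.35, "dz": -0.85, "wx": 0, "wy": 0, "wz": 0, "claw": 60}
  ]
}}

```text
clock: 11.55
tool_pos: [0.5495, -0.0775, 0.2015]
eef_rot: [0.001, 1.0, -0.0, 0.002]
contact_force: [-0.4, 0.2, -2.6]
opening: 0.762
finger_force: 20.0
```

{"api": "step_arm", "payload": {
  "motion": [
    {"dx": 0.2, "dy": 0.33, "dz": 0, "wx": 0, "wy": 0, "wz": 0, "claw": 60},
    {"dx": 0.4, "dy": 0.66, "dz": 0, "wx": 0, "wy": 0, "wz": 0, "claw": 60},
    {"dx": 0.6, "dy": 1, "dz": 0, "wx": 0, "wy": 0, "wz": 0, "claw": 60}
  ]
}}

```text
clock: 11.85
tool_pos: [0.4987, 0.0049, 0.2]
eef_rot: [-0.001, 1.0, 0.0, -0.001]
contact_force: [-0.3, -0.0, -0.6]
opening: 0.765
finger_force: 20.0
```

{"api": "step_arm", "payload": {
  "motion": [
    {"dx": 0.2, "dy": 0.33, "dz": 0, "wx": 0, "wy": 0, "wz": 0, "claw": 60},
    {"dx": 0.4, "dy": 0.66, "dz": 0, "wx": 0, "wy": 0, "wz": 0, "claw": 60},
    {"dx": 0.6, "dy": 1, "dz": 0, "wx": 0, "wy": 0, "wz": 0, "claw": 60}
  ]
}}

```text
clock: 12.15
tool_pos: [0.4504, 0.0847, 0.2]
eef_rot: [-0.001, 1.0, 0.0, -0.001]
contact_force: [0.3, -0.2, -0.4]
opening: 0.757
finger_force: 20.0
```

{"api": "step_arm", "payload": {
  "motion": [
    {"dx": 0.2, "dy": 0.33, "dz": 0, "wx": 0, "wy": 0, "wz": 0, "claw": 60},
    {"dx": 0.4, "dy": 0.66, "dz": 0, "wx": 0, "wy": 0, "wz": 0, "claw": 60},
    {"dx": 0.6, "dy": 1, "dz": 0, "wx": 0, "wy": 0, "wz": 0, "claw": 60}
  ]
}}

```text
clock: 12.45
tool_pos: [0.4022, 0.1644, 0.2001]
eef_rot: [-0.001, 1.0, -0.0, -0.001]
contact_force: [-0.5, 0.5, -1.3]
opening: 0.765
finger_force: 20.0
```

{"api": "step_arm", "payload": {
  "motion": [
    {"dx": 0.1, "dy": 0.2, "dz": 0, "wx": 0, "wy": 0, "wz": 0, "claw": 60},
    {"dx": 0.2, "dy": 0.39, "dz": 0, "wx": 0, "wy": 0, "wz": 0, "claw": 60},
    {"dx": 0.2, "dy": 0.39, "dz": 0, "wx": 0, "wy": 0, "wz": 0, "claw": 60},
    {"dx": 0.2, "dy": 0.39, "dz": 0, "wx": 0, "wy": 0, "wz": 0, "claw": 60}
  ]
}}

```text
clock: 12.85
tool_pos: [0.3872, 0.1942, 0.2001]
eef_rot: [-0.002, 1.0, -0.0, -0.0]
contact_force: [0.4, -0.6, -0.9]
opening: 0.76
finger_force: 20.0
```

Run:
```python
from h import *
st(); move(.389,.194,.049)
```

```text
t 12.85 tcp [0.3872 0.1942 0.2001] q [-1.9e-03  1.0e+00 -4.0e-04 -4.0e-04] open 0.7596120057024883 ff 19.99993189238012 F [ 0.4 -0.6 -0.9]
shift [-0.024 -0.002  1.889]
```

{"api": "step_arm", "payload": {
  "motion": [
    {"dx": -0.02, "dy": 0, "dz": 0.35, "wx": 0, "wy": 0, "wz": 0, "claw": 60},
    {"dx": -0.02, "dy": 0, "dz": 0.7, "wx": 0, "wy": 0, "wz": 0, "claw": 60},
    {"dx": -0.02, "dy": 0, "dz": 1, "wx": 0, "wy": 0, "wz": 0, "claw": 60}
  ]
}}

```text
clock: 13.15
tool_pos: [0.3899, 0.1931, 0.1193]
eef_rot: [-0.0, 1.0, -0.0, 0.0]
contact_force: [0.8, 0.7, -1.8]
opening: 0.759
finger_force: 20.0
```

{"api": "step_arm", "payload": {
  "motion": [
    {"dx": 0, "dy": 0, "dz": 0.3, "wx": 0, "wy": 0, "wz": 0, "claw": 60},
    {"dx": 0, "dy": 0, "dz": 0.55, "wx": 0, "wy": 0, "wz": 0, "claw": 60},
    {"dx": 0, "dy": 0, "dz": 0.72, "wx": 0, "wy": 0, "wz": 0, "claw": 60},
    {"dx": 0, "dy": 0, "dz": 0.82, "wx": 0, "wy": 0, "wz": 0, "claw": 60},
    {"dx": 0, "dy": 0, "dz": 0.86, "wx": 0, "wy": 0, "wz": 0, "claw": 60},
    {"dx": 0, "dy": 0, "dz": 0.88, "wx": 0, "wy": 0, "wz": 0, "claw": 60},
    {"dx": 0, "dy": 0, "dz": 0.88, "wx": 0, "wy": 0, "wz": 0, "claw": 60}
  ]
}}

```text
clock: 13.85
tool_pos: [0.3898, 0.1943, 0.0502]
eef_rot: [-0.001, 1.0, 0.0, 0.0]
contact_force: [-0.5, -0.8, -1.8]
opening: 0.763
finger_force: 20.0
```

{"api": "step_arm", "payload": {
  "motion": [
    {"dx": 0, "dy": 0, "dz": 0.01, "wx": 0, "wy": 0, "wz": 0, "claw": 60},
    {"dx": 0, "dy": 0, "dz": 0.02, "wx": 0, "wy": 0, "wz": 0, "claw": 60},
    {"dx": 0, "dy": 0, "dz": 0.025, "wx": 0, "wy": 0, "wz": 0, "claw": 60},
    {"dx": 0, "dy": 0, "dz": 0.025, "wx": 0, "wy": 0, "wz": 0, "claw": 60}
  ]
}}

```text
clock: 14.25
tool_pos: [0.3899, 0.1944, 0.0491]
eef_rot: [-0.001, 1.0, 0.0, 0.001]
contact_force: [-0.5, 0.4, 6.5]
opening: 0.762
finger_force: 20.0
```

{"api": "step_arm", "payload": {
  "motion": [
    {"dx": 0, "dy": 0, "dz": 0, "wx": 0, "wy": 0, "wz": 0, "claw": 72},
    {"dx": 0, "dy": 0, "dz": 0, "wx": 0, "wy": 0, "wz": 0, "claw": 84},
    {"dx": 0, "dy": 0, "dz": 0, "wx": 0, "wy": 0, "wz": 0, "claw": 88},
    {"dx": 0, "dy": 0, "dz": 0, "wx": 0, "wy": 0, "wz": 0, "claw": 88},
    {"dx": 0, "dy": 0, "dz": -0.2, "wx": 0, "wy": 0, "wz": 0, "claw": 88},
    {"dx": 0, "dy": 0, "dz": -0.6, "wx": 0, "wy": 0, "wz": 0, "claw": 88},
    {"dx": 0, "dy": 0, "dz": -1, "wx": 0, "wy": 0, "wz": 0, "claw": 88}
  ]
}}

```text
clock: 14.95
tool_pos: [0.3888, 0.1941, 0.1286]
eef_rot: [-0.002, 1.0, -0.001, -0.001]
contact_force: [0.6, -0.0, -0.5]
opening: 0.996
finger_force: 0.0
```

{"api": "step_arm", "payload": {
  "motion": [
    {"dx": -0.2, "dy": -0.3, "dz": -0.5, "wx": 0, "wy": 0, "wz": 0, "claw": 88},
    {"dx": -0.75, "dy": -0.9, "dz": -0.9, "wx": 0, "wy": 0, "wz": 0, "claw": 88},
    {"dx": -0.75, "dy": -0.9, "dz": -0.9, "wx": 0, "wy": 0, "wz": 0, "claw": 88}
  ]
}}

```text
clock: 15.25
tool_pos: [0.4523, 0.1194, 0.2019]
eef_rot: [0.001, 1.0, -0.0, 0.002]
contact_force: [0.7, 0.3, -0.4]
opening: 0.999
finger_force: 0.0
```

{"api": "step_arm", "payload": {
  "motion": [
    {"dx": -0.35, "dy": -0.45, "dz": 0, "wx": 0, "wy": 0, "wz": 0, "claw": 88},
    {"dx": -0.7, "dy": -0.9, "dz": 0, "wx": 0, "wy": 0, "wz": 0, "claw": 88},
    {"dx": -0.7, "dy": -0.9, "dz": 0, "wx": 0, "wy": 0, "wz": 0, "claw": 88},
    {"dx": -0.7, "dy": -0.9, "dz": 0, "wx": 0, "wy": 0, "wz": 0, "claw": 88}
  ]
}}

```text
clock: 15.65
tool_pos: [0.5056, 0.0498, 0.1995]
eef_rot: [0.0, 1.0, 0.0, -0.0]
contact_force: [-0.6, 0.5, -0.2]
opening: 1.0
finger_force: 0.0
```

Run:
```python
from h import *
st()
p,d,c=snap('wrist','w1.png'); np.savez('w1.npz',p=p,d=d,E=c['extrinsics']); move(.562,-.0335,.2)
```

```text
t 15.65 tcp [0.5056 0.0498 0.1995] q [ 2.e-04  1.e+00  1.e-04 -4.e-04] open 0.9996660086340259 ff 0.0 F [-0.6  0.5 -0.2]
shift [-0.71  -1.061 -0.005]
```

View pics/w1.png

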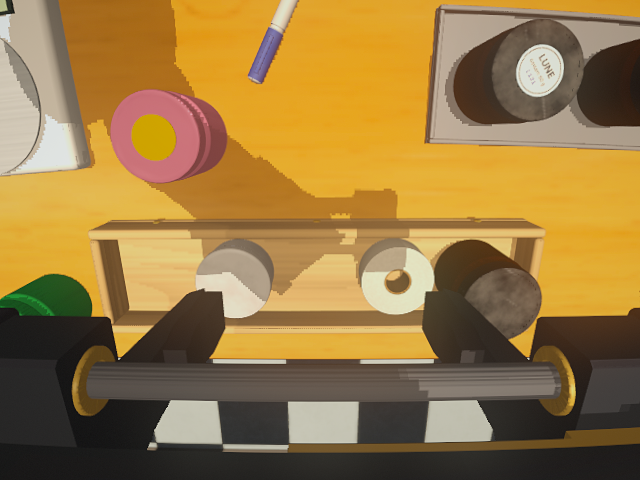

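Both jars stand on the tray, with the sticker jar at (540,70). The tin is alone at (235,279), clear on both sides, and the roll and plain jar are untouched.

Run:
```python
from h import *
z=np.load('w1.npz'); c=viewer.calibration('wrist'); c['extrinsics']=z['E']; W=world(c,z['d'])
for n,(v0,v1,u0,u1),lo,hi in [('tin',(238,320,192,278),.0415,.05),('roll',(238,320,356,436),.034,.042),('plain',(235,345,434,545),.08,.092)]:
    q=W[v0:v1,u0:u1].reshape(-1,3); s=q[(q[:,2]>lo)&(q[:,2]<hi)]
    s=s[abs(s[:,0]-.562)<.038]
    print(n,len(s),s.mean(0).round(4),((s.min(0)+s.max(0))/2).round(4),np.ptp(s,axis=0).round(4))
```

```text
tin 3725 [ 0.557  -0.0297  0.0446] [ 0.5601 -0.0326  0.0442] [0.0672 0.0674 0.0054]
roll 3506 [0.5587 0.1144 0.0382] [0.5601 0.1152 0.0373] [0.0665 0.0656 0.0067]
plain 3943 [0.5552 0.1912 0.0853] [0.5601 0.189  0.0839] [0.063  0.0637 0.0078]
```

{"api": "step_arm", "payload": {
  "motion": [
    {"dx": -0.35, "dy": -0.5, "dz": 0, "wx": 0, "wy": 0, "wz": 0, "claw": 88},
    {"dx": -0.68, "dy": -1, "dz": 0.2, "wx": 0, "wy": 0, "wz": 0, "claw": 88},
    {"dx": -0.68, "dy": -1, "dz": 0.6, "wx": 0, "wy": 0, "wz": 0, "claw": 88},
    {"dx": -0.68, "dy": -1, "dz": 1, "wx": 0, "wy": 0, "wz": 0, "claw": 88},
    {"dx": -0.68, "dy": -1, "dz": 1, "wx": 0, "wy": 0, "wz": 0, "claw": 88},
    {"dx": -0.68, "dy": -1, "dz": 1, "wx": 0, "wy": 0, "wz": 0, "claw": 88}
  ]
}}

```text
clock: 16.3
tool_pos: [0.5597, -0.0269, 0.1203]
eef_rot: [-0.003, 1.0, 0.0, -0.001]
contact_force: [0.4, 0.6, 0.5]
opening: 1.0
finger_force: 0.0
```

Run:
```python
from h import *
st(); move(.561,-.033,.018)
```

```text
t 16.3 tcp [ 0.5597 -0.0269  0.1203] q [-3.e-03  1.e+00  5.e-04 -6.e-04] open 1.0002531370460552 ff 0.0 F [0.4 0.6 0.5]
shift [-0.017 -0.077  1.278]
```

{"api": "step_arm", "payload": {
  "motion": [
    {"dx": -0.01, "dy": -0.05, "dz": 0.3, "wx": 0, "wy": 0, "wz": 0, "claw": 88},
    {"dx": -0.01, "dy": -0.05, "dz": 0.6, "wx": 0, "wy": 0, "wz": 0, "claw": 88},
    {"dx": -0.01, "dy": -0.05, "dz": 0.8, "wx": 0, "wy": 0, "wz": 0, "claw": 88}
  ]
}}

```text
clock: 16.6
tool_pos: [0.562, -0.0319, 0.0569]
eef_rot: [-0.002, 1.0, 0.0, 0.001]
contact_force: [-1.1, 0.4, -0.0]
opening: 0.999
finger_force: 0.0
```

{"api": "step_arm", "payload": {
  "motion": [
    {"dx": 0, "dy": 0, "dz": 0.2, "wx": 0, "wy": 0, "wz": 0, "claw": 88},
    {"dx": 0, "dy": 0, "dz": 0.35, "wx": 0, "wy": 0, "wz": 0, "claw": 88},
    {"dx": 0, "dy": 0, "dz": 0.45, "wx": 0, "wy": 0, "wz": 0, "claw": 88},
    {"dx": 0, "dy": 0, "dz": 0.47, "wx": 0, "wy": 0, "wz": 0, "claw": 88},
    {"dx": 0, "dy": 0, "dz": 0.47, "wx": 0, "wy": 0, "wz": 0, "claw": 88}
  ]
}}

```text
clock: 17.1
tool_pos: [0.5615, -0.0327, 0.0188]
eef_rot: [-0.002, 1.0, 0.0, 0.0]
contact_force: [0.1, -0.3, 0.5]
opening: 0.997
finger_force: 0.0
```

{"api": "step_arm", "payload": {
  "motion": [
    {"dx": 0, "dy": 0, "dz": 0, "wx": 0, "wy": 0, "wz": 0, "claw": 76},
    {"dx": 0, "dy": 0, "dz": 0, "wx": 0, "wy": 0, "wz": 0, "claw": 70},
    {"dx": 0, "dy": 0, "dz": 0, "wx": 0, "wy": 0, "wz": 0, "claw": 60},
    {"dx": 0, "dy": 0, "dz": 0, "wx": 0, "wy": 0, "wz": 0, "claw": 60},
    {"dx": 0, "dy": 0, "dz": 0, "wx": 0, "wy": 0, "wz": 0, "claw": 60},
    {"dx": 0, "dy": 0, "dz": 0, "wx": 0, "wy": 0, "wz": 0, "claw": 60}
  ],
  "force": 12
}}

```text
clock: 17.7
tool_pos: [0.5615, -0.0329, 0.0187]
eef_rot: [-0.001, 1.0, 0.0, 0.0]
contact_force: [0.1, 0.5, 4.3]
opening: 0.751
finger_force: 12.0
```

{"api": "step_arm", "payload": {
  "motion": [
    {"dx": 0, "dy": 0, "dz": -0.1, "wx": 0, "wy": 0, "wz": 0, "claw": 60},
    {"dx": 0, "dy": 0, "dz": -0.3, "wx": 0, "wy": 0, "wz": 0, "claw": 60},
    {"dx": 0, "dy": 0, "dz": -0.6, "wx": 0, "wy": 0, "wz": 0, "claw": 60},
    {"dx": 0, "dy": 0, "dz": -0.9, "wx": 0, "wy": 0, "wz": 0, "claw": 60},
    {"dx": 0, "dy": 0, "dz": -1, "wx": 0, "wy": 0, "wz": 0, "claw": 60}
  ]
}}

```text
clock: 18.2
tool_pos: [0.5621, -0.033, 0.1004]
eef_rot: [-0.001, 1.0, 0.0, 0.001]
contact_force: [0.4, -0.3, 0.0]
opening: 0.749
finger_force: 12.0
```

{"api": "step_arm", "payload": {
  "motion": [
    {"dx": 0, "dy": 0, "dz": -0.3, "wx": 0, "wy": 0, "wz": 0, "claw": 60},
    {"dx": 0.1, "dy": -0.15, "dz": -0.6, "wx": 0, "wy": 0, "wz": 0, "claw": 60},
    {"dx": 0.3, "dy": -0.4, "dz": -0.8, "wx": 0, "wy": 0, "wz": 0, "claw": 60},
    {"dx": 0.5, "dy": -0.65, "dz": -0.9, "wx": 0, "wy": 0, "wz": 0, "claw": 60}
  ]
}}

```text
clock: 18.6
tool_pos: [0.5212, -0.0855, 0.1712]
eef_rot: [-0.002, 1.0, -0.0, 0.001]
contact_force: [-0.2, -0.2, -0.6]
opening: 0.755
finger_force: 12.0
```

{"api": "step_arm", "payload": {
  "motion": [
    {"dx": 0.25, "dy": -0.33, "dz": 0, "wx": 0, "wy": 0, "wz": 0, "claw": 60},
    {"dx": 0.5, "dy": -0.66, "dz": 0, "wx": 0, "wy": 0, "wz": 0, "claw": 60},
    {"dx": 0.75, "dy": -1, "dz": 0, "wx": 0, "wy": 0, "wz": 0, "claw": 60}
  ]
}}

```text
clock: 18.9
tool_pos: [0.4602, -0.1662, 0.1699]
eef_rot: [-0.001, 1.0, 0.0, -0.001]
contact_force: [-0.3, -0.4, -0.4]
opening: 0.756
finger_force: 12.0
```

{"api": "step_arm", "payload": {
  "motion": [
    {"dx": 0.25, "dy": -0.33, "dz": 0, "wx": 0, "wy": 0, "wz": 0, "claw": 60},
    {"dx": 0.5, "dy": -0.66, "dz": 0, "wx": 0, "wy": 0, "wz": 0, "claw": 60},
    {"dx": 0.75, "dy": -0.97, "dz": 0, "wx": 0, "wy": 0, "wz": 0, "claw": 60},
    {"dx": 0.75, "dy": -0.97, "dz": 0, "wx": 0, "wy": 0, "wz": 0, "claw": 60},
    {"dx": 0.75, "dy": -0.97, "dz": 0, "wx": 0, "wy": 0, "wz": 0, "claw": 60}
  ]
}}

```text
clock: 19.4
tool_pos: [0.4011, -0.2434, 0.1699]
eef_rot: [-0.0, 1.0, 0.0, -0.0]
contact_force: [0.7, 1.5, -0.3]
opening: 0.749
finger_force: 12.0
```

Run:
```python
from h import *
st(); move(.401,-.243,.0497)
p,d,c=snap('wrist','w2.png'); np.savez('w2.npz',p=p,d=d,E=c['extrinsics'])
```

```text
t 19.4 tcp [ 0.4011 -0.2434  0.1699] q [-4.e-04  1.e+00  3.e-04 -3.e-04] open 0.7491470484710943 ff 12.000250741839409 F [ 0.7  1.5 -0.3]
shift [1.000e-03 5.000e-03 1.503e+00]
```

View pics/w2.png

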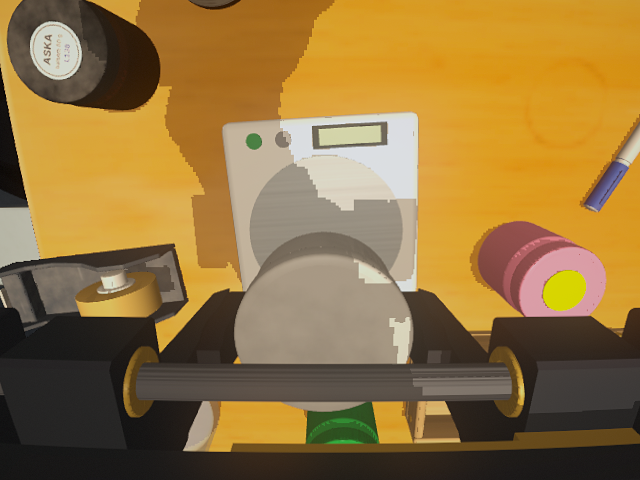

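The tin is held level over the pan, with its top at (325,320) and the pan at about (326,225). Lowering to TCP z≈0.049.

{"api": "step_arm", "payload": {
  "motion": [
    {"dx": 0, "dy": 0, "dz": 0.3, "wx": 0, "wy": 0, "wz": 0, "claw": 60},
    {"dx": 0, "dy": 0, "dz": 0.6, "wx": 0, "wy": 0, "wz": 0, "claw": 60},
    {"dx": 0, "dy": 0, "dz": 0.9, "wx": 0, "wy": 0, "wz": 0, "claw": 60}
  ]
}}

```text
clock: 19.75
tool_pos: [0.4032, -0.2417, 0.0976]
eef_rot: [-0.003, 1.0, 0.0, 0.001]
contact_force: [0.6, -0.3, -0.9]
opening: 0.752
finger_force: 12.0
```

{"api": "step_arm", "payload": {
  "motion": [
    {"dx": 0, "dy": 0, "dz": 0.25, "wx": 0, "wy": 0, "wz": 0, "claw": 60},
    {"dx": 0, "dy": 0, "dz": 0.42, "wx": 0, "wy": 0, "wz": 0, "claw": 60},
    {"dx": 0, "dy": 0, "dz": 0.52, "wx": 0, "wy": 0, "wz": 0, "claw": 60},
    {"dx": 0, "dy": 0, "dz": 0.57, "wx": 0, "wy": 0, "wz": 0, "claw": 60},
    {"dx": 0, "dy": 0, "dz": 0.59, "wx": 0, "wy": 0, "wz": 0, "claw": 60},
    {"dx": 0, "dy": 0, "dz": 0.6, "wx": 0, "wy": 0, "wz": 0, "claw": 60},
    {"dx": 0, "dy": 0, "dz": 0.6, "wx": 0, "wy": 0, "wz": 0, "claw": 60}
  ]
}}

```text
clock: 20.45
tool_pos: [0.402, -0.2431, 0.0507]
eef_rot: [-0.001, 1.0, -0.0, 0.0]
contact_force: [0.2, -0.1, -0.1]
opening: 0.754
finger_force: 12.0
```

{"api": "step_arm", "payload": {
  "motion": [
    {"dx": 0, "dy": 0, "dz": 0.01, "wx": 0, "wy": 0, "wz": 0, "claw": 60},
    {"dx": 0, "dy": 0, "dz": 0.02, "wx": 0, "wy": 0, "wz": 0, "claw": 60},
    {"dx": 0, "dy": 0, "dz": 0.03, "wx": 0, "wy": 0, "wz": 0, "claw": 60},
    {"dx": 0, "dy": 0, "dz": 0.03, "wx": 0, "wy": 0, "wz": 0, "claw": 60}
  ]
}}

```text
clock: 20.85
tool_pos: [0.4019, -0.2433, 0.0486]
eef_rot: [-0.001, 1.0, -0.0, 0.0]
contact_force: [-1.6, -0.4, 7.5]
opening: 0.754
finger_force: 12.0
```

{"api": "step_arm", "payload": {
  "motion": [
    {"dx": 0, "dy": 0, "dz": 0, "wx": 0, "wy": 0, "wz": 0, "claw": 72},
    {"dx": 0, "dy": 0, "dz": 0, "wx": 0, "wy": 0, "wz": 0, "claw": 84},
    {"dx": 0, "dy": 0, "dz": 0, "wx": 0, "wy": 0, "wz": 0, "claw": 88},
    {"dx": 0, "dy": 0, "dz": 0, "wx": 0, "wy": 0, "wz": 0, "claw": 88},
    {"dx": 0, "dy": 0, "dz": -0.2, "wx": 0, "wy": 0, "wz": 0, "claw": 88},
    {"dx": 0, "dy": 0, "dz": -0.6, "wx": 0, "wy": 0, "wz": 0, "claw": 88},
    {"dx": 0, "dy": 0, "dz": -1, "wx": 0, "wy": 0, "wz": 0, "claw": 88}
  ]
}}

```text
clock: 21.55
tool_pos: [0.4011, -0.2427, 0.1284]
eef_rot: [-0.002, 1.0, 0.001, -0.001]
contact_force: [0.3, -0.4, 0.5]
opening: 1.002
finger_force: 0.0
```

{"api": "step_arm", "payload": {
  "motion": [
    {"dx": 0, "dy": 0.3, "dz": -0.5, "wx": 0, "wy": 0, "wz": 0, "claw": 88},
    {"dx": 0, "dy": 0.9, "dz": -0.9, "wx": 0, "wy": 0, "wz": 0, "claw": 88}
  ]
}}

```text
clock: 21.75
tool_pos: [0.4019, -0.1791, 0.1972]
eef_rot: [0.002, 1.0, -0.001, 0.001]
contact_force: [1.0, 0.6, -0.1]
opening: 0.998
finger_force: 0.0
```

{"api": "step_arm", "payload": {
  "motion": [
    {"dx": -0.1, "dy": 0.5, "dz": 0, "wx": 0, "wy": 0, "wz": 0, "claw": 88},
    {"dx": -0.2, "dy": 1, "dz": 0, "wx": 0, "wy": 0, "wz": 0, "claw": 88}
  ]
}}

```text
clock: 21.95
tool_pos: [0.4177, -0.0965, 0.1966]
eef_rot: [-0.001, 1.0, -0.0, 0.001]
contact_force: [1.1, -0.1, -0.1]
opening: 0.997
finger_force: 0.0
```

{"api": "step_arm", "payload": {
  "motion": [
    {"dx": -0.1, "dy": 0.5, "dz": 0, "wx": 0, "wy": 0, "wz": 0, "claw": 88},
    {"dx": -0.2, "dy": 1, "dz": 0, "wx": 0, "wy": 0, "wz": 0, "claw": 88}
  ]
}}

```text
clock: 22.15
tool_pos: [0.4331, -0.016, 0.1957]
eef_rot: [-0.001, 1.0, -0.0, 0.0]
contact_force: [-0.3, -0.4, -0.2]
opening: 0.998
finger_force: 0.0
```

{"api": "step_arm", "payload": {
  "motion": [
    {"dx": 0.1, "dy": 0.5, "dz": 0, "wx": 0, "wy": 0, "wz": 0, "claw": 88},
    {"dx": 0.2, "dy": 1, "dz": 0, "wx": 0, "wy": 0, "wz": 0, "claw": 88}
  ]
}}

```text
clock: 22.35
tool_pos: [0.4167, 0.0642, 0.1956]
eef_rot: [-0.001, 1.0, 0.0, 0.0]
contact_force: [0.9, 0.7, -0.1]
opening: 1.0
finger_force: 0.0
```

{"api": "step_arm", "payload": {
  "motion": [
    {"dx": 0.15, "dy": 0.5, "dz": 0, "wx": 0, "wy": 0, "wz": 0, "claw": 88},
    {"dx": 0.3, "dy": 1, "dz": 0, "wx": 0, "wy": 0, "wz": 0, "claw": 88},
    {"dx": 0.3, "dy": 1, "dz": 0, "wx": 0, "wy": 0, "wz": 0, "claw": 88},
    {"dx": 0.3, "dy": 1, "dz": 0, "wx": 0, "wy": 0, "wz": 0, "claw": 88}
  ]
}}

```text
clock: 22.75
tool_pos: [0.3923, 0.1432, 0.1956]
eef_rot: [-0.003, 1.0, -0.0, -0.0]
contact_force: [-0.3, -0.8, 0.5]
opening: 0.999
finger_force: 0.0
```

Run:
```python
from h import *
st(); move(.390,.1943,.0491)
p,d,c=snap('top','top1.png'); W=world(c,d)
q=W[250:315,400:475].reshape(-1,3); s=q[(q[:,2]>.066)&(q[:,2]<.09)]; print('tin',len(s),s.mean(0) if len(s) else 0, np.ptp(s,axis=0) if len(s) else 0)
```

```text
t 22.75 tcp [0.3923 0.1432 0.1956] q [-2.9e-03  1.0e+00 -2.0e-04 -1.0e-04] open 0.9991831470922067 ff 0.0 F [-0.3 -0.8  0.5]
shift [0.024 0.639 1.831]
tin 757 [ 0.40158799 -0.24354615  0.07338436] [0.06584209 0.06603958 0.01342989]
```

View pics/top1.png

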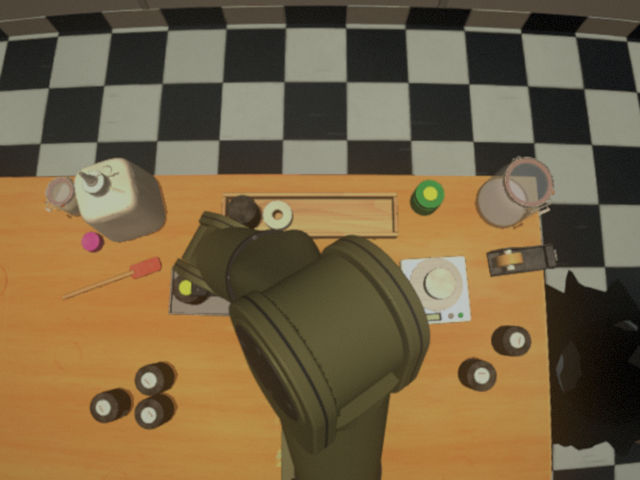

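The tin sits centred on the pan at (438,283) and measures (0.402, -0.244). Next, the sticker jar goes back.

{"api": "step_arm", "payload": {
  "motion": [
    {"dx": 0.02, "dy": 0.35, "dz": 0, "wx": 0, "wy": 0, "wz": 0, "claw": 88},
    {"dx": 0.02, "dy": 0.63, "dz": 0, "wx": 0, "wy": 0, "wz": 0, "claw": 88},
    {"dx": 0.02, "dy": 0.63, "dz": 0.1, "wx": 0, "wy": 0, "wz": 0, "claw": 88},
    {"dx": 0.02, "dy": 0.63, "dz": 0.5, "wx": 0, "wy": 0, "wz": 0, "claw": 88},
    {"dx": 0.02, "dy": 0.63, "dz": 0.9, "wx": 0, "wy": 0, "wz": 0, "claw": 88},
    {"dx": 0.02, "dy": 0.63, "dz": 0.9, "wx": 0, "wy": 0, "wz": 0, "claw": 88}
  ]
}}

```text
clock: 23.4
tool_pos: [0.3895, 0.1891, 0.1209]
eef_rot: [-0.0, 1.0, -0.003, -0.003]
contact_force: [0.6, 0.5, -0.3]
opening: 1.0
finger_force: 0.0
```

{"api": "step_arm", "payload": {
  "motion": [
    {"dx": 0, "dy": 0, "dz": 0.3, "wx": 0, "wy": 0, "wz": 0, "claw": 88},
    {"dx": 0, "dy": 0, "dz": 0.6, "wx": 0, "wy": 0, "wz": 0, "claw": 88},
    {"dx": 0, "dy": 0, "dz": 0.85, "wx": 0, "wy": 0, "wz": 0, "claw": 88},
    {"dx": 0, "dy": 0, "dz": 0.92, "wx": 0, "wy": 0, "wz": 0, "claw": 88},
    {"dx": 0, "dy": 0, "dz": 0.92, "wx": 0, "wy": 0, "wz": 0, "claw": 88}
  ]
}}

```text
clock: 23.9
tool_pos: [0.3912, 0.192, 0.0502]
eef_rot: [-0.001, 1.0, -0.001, 0.0]
contact_force: [-0.0, -0.9, 0.4]
opening: 0.998
finger_force: 0.0
```

{"api": "step_arm", "payload": {
  "motion": [
    {"dx": 0, "dy": 0, "dz": 0, "wx": 0, "wy": 0, "wz": 0, "claw": 74},
    {"dx": 0, "dy": 0, "dz": 0, "wx": 0, "wy": 0, "wz": 0, "claw": 70},
    {"dx": 0, "dy": 0, "dz": 0, "wx": 0, "wy": 0, "wz": 0, "claw": 60},
    {"dx": 0, "dy": 0, "dz": 0, "wx": 0, "wy": 0, "wz": 0, "claw": 60},
    {"dx": 0, "dy": 0, "dz": 0, "wx": 0, "wy": 0, "wz": 0, "claw": 60},
    {"dx": 0, "dy": 0, "dz": 0, "wx": 0, "wy": 0, "wz": 0, "claw": 60}
  ],
  "force": 20
}}

```text
clock: 24.5
tool_pos: [0.3916, 0.1934, 0.0509]
eef_rot: [-0.001, 1.0, 0.001, 0.001]
contact_force: [-0.4, 1.1, 7.5]
opening: 0.762
finger_force: 20.0
```

{"api": "step_arm", "payload": {
  "motion": [
    {"dx": 0, "dy": 0, "dz": -0.1, "wx": 0, "wy": 0, "wz": 0, "claw": 60},
    {"dx": 0, "dy": 0, "dz": -0.3, "wx": 0, "wy": 0, "wz": 0, "claw": 60},
    {"dx": 0, "dy": 0, "dz": -0.6, "wx": 0, "wy": 0, "wz": 0, "claw": 60},
    {"dx": 0, "dy": 0, "dz": -0.9, "wx": 0, "wy": 0, "wz": 0, "claw": 60},
    {"dx": 0, "dy": 0, "dz": -1, "wx": 0, "wy": 0, "wz": 0, "claw": 60}
  ]
}}

```text
clock: 25.0
tool_pos: [0.3915, 0.1929, 0.1318]
eef_rot: [-0.001, 1.0, 0.001, 0.001]
contact_force: [0.1, -0.8, -1.6]
opening: 0.764
finger_force: 20.0
```

{"api": "step_arm", "payload": {
  "motion": [
    {"dx": 0, "dy": 0, "dz": -0.3, "wx": 0, "wy": 0, "wz": 0, "claw": 60},
    {"dx": 0, "dy": 0, "dz": -0.6, "wx": 0, "wy": 0, "wz": 0, "claw": 60},
    {"dx": -0.05, "dy": -0.1, "dz": -0.8, "wx": 0, "wy": 0, "wz": 0, "claw": 60},
    {"dx": -0.18, "dy": -0.35, "dz": -0.9, "wx": 0, "wy": 0, "wz": 0, "claw": 60}
  ]
}}

```text
clock: 25.4
tool_pos: [0.4054, 0.1665, 0.2031]
eef_rot: [-0.003, 1.0, 0.001, 0.001]
contact_force: [1.3, -0.7, -2.7]
opening: 0.764
finger_force: 20.0
```

{"api": "step_arm", "payload": {
  "motion": [
    {"dx": -0.2, "dy": -0.33, "dz": 0, "wx": 0, "wy": 0, "wz": 0, "claw": 60},
    {"dx": -0.4, "dy": -0.66, "dz": 0, "wx": 0, "wy": 0, "wz": 0, "claw": 60},
    {"dx": -0.6, "dy": -1, "dz": 0, "wx": 0, "wy": 0, "wz": 0, "claw": 60}
  ]
}}

```text
clock: 25.7
tool_pos: [0.4539, 0.0837, 0.2015]
eef_rot: [-0.001, 1.0, -0.0, -0.0]
contact_force: [-0.6, 0.7, -1.2]
opening: 0.761
finger_force: 20.0
```

{"api": "step_arm", "payload": {
  "motion": [
    {"dx": -0.2, "dy": -0.33, "dz": 0, "wx": 0, "wy": 0, "wz": 0, "claw": 60},
    {"dx": -0.4, "dy": -0.66, "dz": 0, "wx": 0, "wy": 0, "wz": 0, "claw": 60},
    {"dx": -0.6, "dy": -1, "dz": 0, "wx": 0, "wy": 0, "wz": 0, "claw": 60}
  ]
}}

```text
clock: 26.0
tool_pos: [0.5019, 0.0037, 0.2012]
eef_rot: [-0.001, 1.0, -0.0, -0.001]
contact_force: [-0.2, 0.6, -0.9]
opening: 0.76
finger_force: 20.0
```

{"api": "step_arm", "payload": {
  "motion": [
    {"dx": -0.2, "dy": -0.33, "dz": 0, "wx": 0, "wy": 0, "wz": 0, "claw": 60},
    {"dx": -0.4, "dy": -0.66, "dz": 0, "wx": 0, "wy": 0, "wz": 0, "claw": 60},
    {"dx": -0.6, "dy": -1, "dz": 0, "wx": 0, "wy": 0, "wz": 0, "claw": 60}
  ]
}}

```text
clock: 26.3
tool_pos: [0.55, -0.0761, 0.201]
eef_rot: [-0.001, 1.0, -0.0, -0.001]
contact_force: [0.1, 0.1, -1.1]
opening: 0.762
finger_force: 20.0
```

{"api": "step_arm", "payload": {
  "motion": [
    {"dx": -0.1, "dy": -0.2, "dz": 0, "wx": 0, "wy": 0, "wz": 0, "claw": 60},
    {"dx": -0.18, "dy": -0.37, "dz": 0, "wx": 0, "wy": 0, "wz": 0, "claw": 60},
    {"dx": -0.18, "dy": -0.37, "dz": 0, "wx": 0, "wy": 0, "wz": 0, "claw": 60},
    {"dx": -0.18, "dy": -0.37, "dz": 0, "wx": 0, "wy": 0, "wz": 0, "claw": 60},
    {"dx": -0.18, "dy": -0.37, "dz": 0, "wx": 0, "wy": 0, "wz": 0, "claw": 60}
  ]
}}

```text
clock: 26.8
tool_pos: [0.564, -0.1025, 0.202]
eef_rot: [-0.003, 1.0, 0.0, -0.0]
contact_force: [0.1, 0.1, -1.7]
opening: 0.764
finger_force: 20.0
```

Run:
```python
from h import *
st(); move(.5645,-.1045,.056)
```

```text
t 26.8 tcp [ 0.564  -0.1025  0.202 ] q [-2.6e-03  1.0e+00  4.0e-04 -3.0e-04] open 0.7641944908669588 ff 19.99954962171614 F [ 0.1  0.1 -1.7]
shift [-0.007 -0.027  1.825]
```

{"api": "step_arm", "payload": {
  "motion": [
    {"dx": 0, "dy": -0.01, "dz": 0.3, "wx": 0, "wy": 0, "wz": 0, "claw": 60},
    {"dx": 0, "dy": -0.01, "dz": 0.6, "wx": 0, "wy": 0, "wz": 0, "claw": 60},
    {"dx": 0, "dy": -0.01, "dz": 0.8, "wx": 0, "wy": 0, "wz": 0, "claw": 60},
    {"dx": 0, "dy": -0.01, "dz": 1, "wx": 0, "wy": 0, "wz": 0, "claw": 60}
  ]
}}

```text
clock: 27.2
tool_pos: [0.5641, -0.1035, 0.1215]
eef_rot: [-0.002, 1.0, 0.0, -0.0]
contact_force: [0.6, -0.2, -1.9]
opening: 0.762
finger_force: 20.0
```

{"api": "step_arm", "payload": {
  "motion": [
    {"dx": 0, "dy": 0, "dz": 0.25, "wx": 0, "wy": 0, "wz": 0, "claw": 60},
    {"dx": 0, "dy": 0, "dz": 0.5, "wx": 0, "wy": 0, "wz": 0, "claw": 60},
    {"dx": 0, "dy": 0, "dz": 0.68, "wx": 0, "wy": 0, "wz": 0, "claw": 60},
    {"dx": 0, "dy": 0, "dz": 0.77, "wx": 0, "wy": 0, "wz": 0, "claw": 60},
    {"dx": 0, "dy": 0, "dz": 0.81, "wx": 0, "wy": 0, "wz": 0, "claw": 60},
    {"dx": 0, "dy": 0, "dz": 0.82, "wx": 0, "wy": 0, "wz": 0, "claw": 60},
    {"dx": 0, "dy": 0, "dz": 0.82, "wx": 0, "wy": 0, "wz": 0, "claw": 60}
  ]
}}

```text
clock: 27.9
tool_pos: [0.565, -0.1049, 0.057]
eef_rot: [-0.001, 1.0, 0.0, 0.001]
contact_force: [-0.5, -0.2, -1.3]
opening: 0.763
finger_force: 20.0
```

{"api": "step_arm", "payload": {
  "motion": [
    {"dx": 0, "dy": 0, "dz": 0.01, "wx": 0, "wy": 0, "wz": 0, "claw": 60},
    {"dx": 0, "dy": 0, "dz": 0.02, "wx": 0, "wy": 0, "wz": 0, "claw": 60},
    {"dx": 0, "dy": 0, "dz": 0.035, "wx": 0, "wy": 0, "wz": 0, "claw": 60},
    {"dx": 0, "dy": 0, "dz": 0.035, "wx": 0, "wy": 0, "wz": 0, "claw": 60}
  ]
}}

```text
clock: 28.3
tool_pos: [0.5649, -0.1051, 0.055]
eef_rot: [-0.001, 1.0, -0.0, 0.001]
contact_force: [-2.3, -0.5, 8.3]
opening: 0.758
finger_force: 20.0
```

On the rack floor. I'll release and fetch the yellow-dot jar.

{"api": "step_arm", "payload": {
  "motion": [
    {"dx": 0, "dy": 0, "dz": 0, "wx": 0, "wy": 0, "wz": 0, "claw": 72},
    {"dx": 0, "dy": 0, "dz": 0, "wx": 0, "wy": 0, "wz": 0, "claw": 84},
    {"dx": 0, "dy": 0, "dz": 0, "wx": 0, "wy": 0, "wz": 0, "claw": 88},
    {"dx": 0, "dy": 0, "dz": 0, "wx": 0, "wy": 0, "wz": 0, "claw": 88},
    {"dx": 0, "dy": 0, "dz": -0.2, "wx": 0, "wy": 0, "wz": 0, "claw": 88},
    {"dx": 0, "dy": 0, "dz": -0.6, "wx": 0, "wy": 0, "wz": 0, "claw": 88},
    {"dx": 0, "dy": 0, "dz": -1, "wx": 0, "wy": 0, "wz": 0, "claw": 88}
  ]
}}

```text
clock: 29.0
tool_pos: [0.564, -0.1048, 0.1339]
eef_rot: [-0.001, 1.0, 0.0, -0.001]
contact_force: [0.1, -0.0, -0.3]
opening: 1.0
finger_force: 0.0
```

{"api": "step_arm", "payload": {
  "motion": [
    {"dx": 0.1, "dy": 0.3, "dz": -0.5, "wx": 0, "wy": 0, "wz": 0, "claw": 88},
    {"dx": 0.4, "dy": 1, "dz": -0.9, "wx": 0, "wy": 0, "wz": 0, "claw": 88}
  ]
}}

```text
clock: 29.2
tool_pos: [0.5409, -0.0423, 0.199]
eef_rot: [0.002, 1.0, -0.0, 0.002]
contact_force: [-0.1, 2.0, -0.3]
opening: 0.999
finger_force: 0.0
```

{"api": "step_arm", "payload": {
  "motion": [
    {"dx": 0.2, "dy": 0.5, "dz": 0, "wx": 0, "wy": 0, "wz": 0, "claw": 88},
    {"dx": 0.45, "dy": 1, "dz": 0, "wx": 0, "wy": 0, "wz": 0, "claw": 88}
  ]
}}

```text
clock: 29.4
tool_pos: [0.503, 0.041, 0.1979]
eef_rot: [-0.001, 1.0, 0.0, 0.001]
contact_force: [-0.4, 0.4, 0.5]
opening: 0.997
finger_force: 0.0
```

{"api": "step_arm", "payload": {
  "motion": [
    {"dx": 0.2, "dy": 0.5, "dz": 0, "wx": 0, "wy": 0, "wz": 0, "claw": 88},
    {"dx": 0.45, "dy": 1, "dz": 0, "wx": 0, "wy": 0, "wz": 0, "claw": 88}
  ]
}}

```text
clock: 29.6
tool_pos: [0.4661, 0.1209, 0.1971]
eef_rot: [-0.001, 1.0, 0.0, 0.0]
contact_force: [-0.5, 0.8, -0.2]
opening: 0.997
finger_force: 0.0
```

{"api": "step_arm", "payload": {
  "motion": [
    {"dx": 0.2, "dy": 0.5, "dz": 0, "wx": 0, "wy": 0, "wz": 0, "claw": 88},
    {"dx": 0.45, "dy": 1, "dz": 0, "wx": 0, "wy": 0, "wz": 0, "claw": 88}
  ]
}}

```text
clock: 29.8
tool_pos: [0.4298, 0.2009, 0.197]
eef_rot: [-0.001, 1.0, 0.0, 0.0]
contact_force: [1.0, 0.6, -0.2]
opening: 1.001
finger_force: 0.0
```

{"api": "step_arm", "payload": {
  "motion": [
    {"dx": 0.2, "dy": 0.5, "dz": 0, "wx": 0, "wy": 0, "wz": 0, "claw": 88},
    {"dx": 0.42, "dy": 1, "dz": 0, "wx": 0, "wy": 0, "wz": 0, "claw": 88},
    {"dx": 0.42, "dy": 1, "dz": 0, "wx": 0, "wy": 0, "wz": 0, "claw": 88},
    {"dx": 0.42, "dy": 1, "dz": 0, "wx": 0, "wy": 0, "wz": 0, "claw": 88}
  ]
}}

```text
clock: 30.2
tool_pos: [0.3959, 0.28, 0.1969]
eef_rot: [-0.003, 1.0, -0.0, -0.0]
contact_force: [0.7, -0.6, -0.2]
opening: 0.997
finger_force: 0.0
```

Run:
```python
from h import *
st(); move(.391,.3052,.048)
```

```text
t 30.2 tcp [0.3959 0.28   0.1969] q [-2.8e-03  1.0e+00 -1.0e-04 -1.0e-04] open 0.9970977860249123 ff 0.0 F [ 0.7 -0.6 -0.2]
shift [0.059 0.315 1.861]
```

{"api": "step_arm", "payload": {
  "motion": [
    {"dx": 0.06, "dy": 0.32, "dz": 0, "wx": 0, "wy": 0, "wz": 0, "claw": 88},
    {"dx": 0.06, "dy": 0.32, "dz": 0, "wx": 0, "wy": 0, "wz": 0, "claw": 88},
    {"dx": 0.06, "dy": 0.32, "dz": 0.4, "wx": 0, "wy": 0, "wz": 0, "claw": 88},
    {"dx": 0.06, "dy": 0.32, "dz": 0.8, "wx": 0, "wy": 0, "wz": 0, "claw": 88},
    {"dx": 0.06, "dy": 0.32, "dz": 0.95, "wx": 0, "wy": 0, "wz": 0, "claw": 88},
    {"dx": 0.06, "dy": 0.32, "dz": 0.95, "wx": 0, "wy": 0, "wz": 0, "claw": 88}
  ]
}}

```text
clock: 30.8
tool_pos: [0.3916, 0.3025, 0.1197]
eef_rot: [-0.001, 1.0, -0.002, -0.001]
contact_force: [0.3, 0.3, -1.0]
opening: 1.0
finger_force: 0.0
```

{"api": "step_arm", "payload": {
  "motion": [
    {"dx": 0, "dy": 0, "dz": 0.3, "wx": 0, "wy": 0, "wz": 0, "claw": 88},
    {"dx": 0, "dy": 0, "dz": 0.6, "wx": 0, "wy": 0, "wz": 0, "claw": 88},
    {"dx": 0, "dy": 0, "dz": 0.85, "wx": 0, "wy": 0, "wz": 0, "claw": 88},
    {"dx": 0, "dy": 0, "dz": 0.9, "wx": 0, "wy": 0, "wz": 0, "claw": 88},
    {"dx": 0, "dy": 0, "dz": 0.9, "wx": 0, "wy": 0, "wz": 0, "claw": 88}
  ]
}}

```text
clock: 31.3
tool_pos: [0.3922, 0.3048, 0.0495]
eef_rot: [-0.001, 1.0, 0.0, 0.0]
contact_force: [-0.2, -0.3, 0.4]
opening: 0.998
finger_force: 0.0
```

{"api": "step_arm", "payload": {
  "motion": [
    {"dx": 0, "dy": 0, "dz": 0, "wx": 0, "wy": 0, "wz": 0, "claw": 74},
    {"dx": 0, "dy": 0, "dz": 0, "wx": 0, "wy": 0, "wz": 0, "claw": 70},
    {"dx": 0, "dy": 0, "dz": 0, "wx": 0, "wy": 0, "wz": 0, "claw": 60},
    {"dx": 0, "dy": 0, "dz": 0, "wx": 0, "wy": 0, "wz": 0, "claw": 60},
    {"dx": 0, "dy": 0, "dz": 0, "wx": 0, "wy": 0, "wz": 0, "claw": 60},
    {"dx": 0, "dy": 0, "dz": 0, "wx": 0, "wy": 0, "wz": 0, "claw": 60}
  ],
  "force": 20
}}

```text
clock: 31.9
tool_pos: [0.3922, 0.3052, 0.0498]
eef_rot: [-0.001, 1.0, 0.001, 0.001]
contact_force: [-0.1, 0.5, 6.4]
opening: 0.761
finger_force: 20.0
```

{"api": "step_arm", "payload": {
  "motion": [
    {"dx": 0, "dy": 0, "dz": -0.1, "wx": 0, "wy": 0, "wz": 0, "claw": 60},
    {"dx": 0, "dy": 0, "dz": -0.3, "wx": 0, "wy": 0, "wz": 0, "claw": 60},
    {"dx": 0, "dy": 0, "dz": -0.6, "wx": 0, "wy": 0, "wz": 0, "claw": 60},
    {"dx": 0, "dy": 0, "dz": -0.9, "wx": 0, "wy": 0, "wz": 0, "claw": 60},
    {"dx": 0, "dy": 0, "dz": -1, "wx": 0, "wy": 0, "wz": 0, "claw": 60}
  ]
}}

```text
clock: 32.4
tool_pos: [0.3922, 0.3054, 0.131]
eef_rot: [-0.001, 1.0, 0.001, 0.001]
contact_force: [0.5, 0.3, -1.1]
opening: 0.76
finger_force: 20.0
```

{"api": "step_arm", "payload": {
  "motion": [
    {"dx": 0, "dy": 0, "dz": -0.3, "wx": 0, "wy": 0, "wz": 0, "claw": 60},
    {"dx": 0, "dy": 0, "dz": -0.6, "wx": 0, "wy": 0, "wz": 0, "claw": 60},
    {"dx": -0.05, "dy": -0.1, "dz": -0.8, "wx": 0, "wy": 0, "wz": 0, "claw": 60},
    {"dx": -0.2, "dy": -0.3, "dz": -0.9, "wx": 0, "wy": 0, "wz": 0, "claw": 60}
  ]
}}

```text
clock: 32.8
tool_pos: [0.4069, 0.2823, 0.2022]
eef_rot: [-0.003, 1.0, 0.001, 0.0]
contact_force: [0.4, 0.5, -1.4]
opening: 0.761
finger_force: 20.0
```

{"api": "step_arm", "payload": {
  "motion": [
    {"dx": -0.22, "dy": -0.33, "dz": 0, "wx": 0, "wy": 0, "wz": 0, "claw": 60},
    {"dx": -0.44, "dy": -0.66, "dz": 0, "wx": 0, "wy": 0, "wz": 0, "claw": 60},
    {"dx": -0.66, "dy": -1, "dz": 0, "wx": 0, "wy": 0, "wz": 0, "claw": 60}
  ]
}}

```text
clock: 33.1
tool_pos: [0.4609, 0.1997, 0.2006]
eef_rot: [-0.002, 1.0, -0.0, -0.0]
contact_force: [-0.4, -0.0, -1.8]
opening: 0.761
finger_force: 20.0
```

{"api": "step_arm", "payload": {
  "motion": [
    {"dx": -0.22, "dy": -0.33, "dz": 0, "wx": 0, "wy": 0, "wz": 0, "claw": 60},
    {"dx": -0.44, "dy": -0.66, "dz": 0, "wx": 0, "wy": 0, "wz": 0, "claw": 60},
    {"dx": -0.66, "dy": -1, "dz": 0, "wx": 0, "wy": 0, "wz": 0, "claw": 60}
  ]
}}

```text
clock: 33.4
tool_pos: [0.5138, 0.1197, 0.2003]
eef_rot: [-0.001, 1.0, -0.0, -0.001]
contact_force: [0.0, 0.1, -1.5]
opening: 0.762
finger_force: 20.0
```

{"api": "step_arm", "payload": {
  "motion": [
    {"dx": -0.22, "dy": -0.33, "dz": 0, "wx": 0, "wy": 0, "wz": 0, "claw": 60},
    {"dx": -0.44, "dy": -0.66, "dz": 0, "wx": 0, "wy": 0, "wz": 0, "claw": 60},
    {"dx": -0.63, "dy": -0.96, "dz": 0, "wx": 0, "wy": 0, "wz": 0, "claw": 60},
    {"dx": -0.63, "dy": -0.96, "dz": 0, "wx": 0, "wy": 0, "wz": 0, "claw": 60},
    {"dx": -0.63, "dy": -0.96, "dz": 0, "wx": 0, "wy": 0, "wz": 0, "claw": 60},
    {"dx": -0.63, "dy": -0.96, "dz": 0, "wx": 0, "wy": 0, "wz": 0, "claw": 60}
  ]
}}

```text
clock: 34.0
tool_pos: [0.5634, 0.0457, 0.2007]
eef_rot: [-0.002, 1.0, 0.0, -0.001]
contact_force: [0.4, 0.9, -0.2]
opening: 0.76
finger_force: 20.0
```

Run:
```python
from h import *
st(); move(.564,.0425,.055)
```

```text
t 34.0 tcp [0.5634 0.0457 0.2007] q [-2.3e-03  1.0e+00  4.0e-04 -6.0e-04] open 0.760182922571445 ff 20.000062258914113 F [ 0.4  0.9 -0.2]
shift [-0.009 -0.041  1.821]
```

{"api": "step_arm", "payload": {
  "motion": [
    {"dx": 0, "dy": -0.03, "dz": 0.3, "wx": 0, "wy": 0, "wz": 0, "claw": 60},
    {"dx": 0, "dy": -0.03, "dz": 0.6, "wx": 0, "wy": 0, "wz": 0, "claw": 60},
    {"dx": 0, "dy": -0.03, "dz": 0.8, "wx": 0, "wy": 0, "wz": 0, "claw": 60},
    {"dx": 0, "dy": -0.03, "dz": 1, "wx": 0, "wy": 0, "wz": 0, "claw": 60},
    {"dx": 0, "dy": -0.03, "dz": 1, "wx": 0, "wy": 0, "wz": 0, "claw": 60}
  ]
}}

```text
clock: 34.5
tool_pos: [0.5623, 0.0431, 0.1192]
eef_rot: [-0.003, 1.0, -0.0, -0.002]
contact_force: [0.3, 0.2, -0.6]
opening: 0.767
finger_force: 20.0
```

{"api": "step_arm", "payload": {
  "motion": [
    {"dx": 0, "dy": 0, "dz": 0.25, "wx": 0, "wy": 0, "wz": 0, "claw": 60},
    {"dx": 0, "dy": 0, "dz": 0.5, "wx": 0, "wy": 0, "wz": 0, "claw": 60},
    {"dx": 0, "dy": 0, "dz": 0.68, "wx": 0, "wy": 0, "wz": 0, "claw": 60},
    {"dx": 0, "dy": 0, "dz": 0.77, "wx": 0, "wy": 0, "wz": 0, "claw": 60},
    {"dx": 0, "dy": 0, "dz": 0.8, "wx": 0, "wy": 0, "wz": 0, "claw": 60},
    {"dx": 0, "dy": 0, "dz": 0.81, "wx": 0, "wy": 0, "wz": 0, "claw": 60},
    {"dx": 0, "dy": 0, "dz": 0.81, "wx": 0, "wy": 0, "wz": 0, "claw": 60}
  ]
}}

```text
clock: 35.2
tool_pos: [0.5648, 0.0423, 0.0567]
eef_rot: [-0.001, 1.0, 0.0, 0.001]
contact_force: [-0.7, -0.2, -2.2]
opening: 0.764
finger_force: 20.0
```

{"api": "step_arm", "payload": {
  "motion": [
    {"dx": 0, "dy": 0, "dz": 0.015, "wx": 0, "wy": 0, "wz": 0, "claw": 60},
    {"dx": 0, "dy": 0, "dz": 0.03, "wx": 0, "wy": 0, "wz": 0, "claw": 60},
    {"dx": 0, "dy": 0, "dz": 0.045, "wx": 0, "wy": 0, "wz": 0, "claw": 60},
    {"dx": 0, "dy": 0, "dz": 0.045, "wx": 0, "wy": 0, "wz": 0, "claw": 60}
  ]
}}

```text
clock: 35.6
tool_pos: [0.5647, 0.0421, 0.0538]
eef_rot: [-0.001, 1.0, -0.0, 0.001]
contact_force: [-1.3, -0.9, 9.7]
opening: 0.761
finger_force: 20.0
```

{"api": "step_arm", "payload": {
  "motion": [
    {"dx": 0, "dy": 0, "dz": 0, "wx": 0, "wy": 0, "wz": 0, "claw": 72},
    {"dx": 0, "dy": 0, "dz": 0, "wx": 0, "wy": 0, "wz": 0, "claw": 84},
    {"dx": 0, "dy": 0, "dz": 0, "wx": 0, "wy": 0, "wz": 0, "claw": 88},
    {"dx": 0, "dy": 0, "dz": 0, "wx": 0, "wy": 0, "wz": 0, "claw": 88},
    {"dx": 0, "dy": 0, "dz": -0.2, "wx": 0, "wy": 0, "wz": 0, "claw": 88},
    {"dx": 0, "dy": 0, "dz": -0.6, "wx": 0, "wy": 0, "wz": 0, "claw": 88},
    {"dx": 0, "dy": 0, "dz": -1, "wx": 0, "wy": 0, "wz": 0, "claw": 88}
  ]
}}

```text
clock: 36.3
tool_pos: [0.5637, 0.0421, 0.1328]
eef_rot: [-0.001, 1.0, 0.0, -0.001]
contact_force: [0.9, -0.3, 0.7]
opening: 0.999
finger_force: 0.0
```

{"api": "step_arm", "payload": {
  "motion": [
    {"dx": 0.2, "dy": 0.2, "dz": -0.5, "wx": 0, "wy": 0, "wz": 0, "claw": 88},
    {"dx": 0.7, "dy": 0.5, "dz": -1, "wx": 0, "wy": 0, "wz": 0, "claw": 88},
    {"dx": 1, "dy": 0.8, "dz": -1, "wx": 0, "wy": 0, "wz": 0, "claw": 88}
  ]
}}

```text
clock: 36.6
tool_pos: [0.4851, 0.1063, 0.2153]
eef_rot: [0.0, 1.0, 0.001, 0.003]
contact_force: [-0.0, 1.2, 0.2]
opening: 0.997
finger_force: 0.0
```

{"api": "step_arm", "payload": {
  "motion": [
    {"dx": 0.5, "dy": 0.4, "dz": 0, "wx": 0, "wy": 0, "wz": 0, "claw": 88},
    {"dx": 1, "dy": 0.8, "dz": 0, "wx": 0, "wy": 0, "wz": 0, "claw": 88},
    {"dx": 1, "dy": 0.8, "dz": 0, "wx": 0, "wy": 0, "wz": 0, "claw": 88},
    {"dx": 1, "dy": 0.8, "dz": 0, "wx": 0, "wy": 0, "wz": 0, "claw": 88},
    {"dx": 1, "dy": 0.8, "dz": 0, "wx": 0, "wy": 0, "wz": 0, "claw": 88}
  ]
}}

```text
clock: 37.1
tool_pos: [0.405, 0.1689, 0.2124]
eef_rot: [-0.0, 1.0, -0.0, 0.0]
contact_force: [-0.2, 0.1, -0.3]
opening: 0.999
finger_force: 0.0
```

Run:
```python
from h import *
st(); p,d,c=snap('top','top2.png'); W=world(c,d)
lids(W,[('yellow',(309,211),.086,0),('stick',(376,210),.086,0),('plain',(244,210),.086,0),('tin',(438,283),.074,0)])
```

```text
t 37.1 tcp [0.405  0.1689 0.2124] q [-5.e-04  1.e+00 -2.e-04  2.e-04] open 0.9990230644214975 ff 0.0 F [-0.2  0.1 -0.3]
yellow px [0.5581 0.0407 0.0843] circ [563.1  38.9] mid [0.5625 0.0397] ext [0.0653 0.0635] z 0.0848
stick px [ 0.5606 -0.1057  0.0847] circ [ 564.6 -105.9] mid [ 0.5644 -0.1061] ext [0.065  0.0619] z 0.0847
plain px [0.56   0.1829 0.0852] circ [564.1 188.4] mid [0.5672 0.1888] ext [0.0553 0.0651] z 0.0845
tin px [ 0.4014 -0.2382  0.0765] circ [ 402.3 -244.2] mid [ 0.4018 -0.2439] ext [0.0653 0.0668] z 0.0735
```

View pics/top2.png

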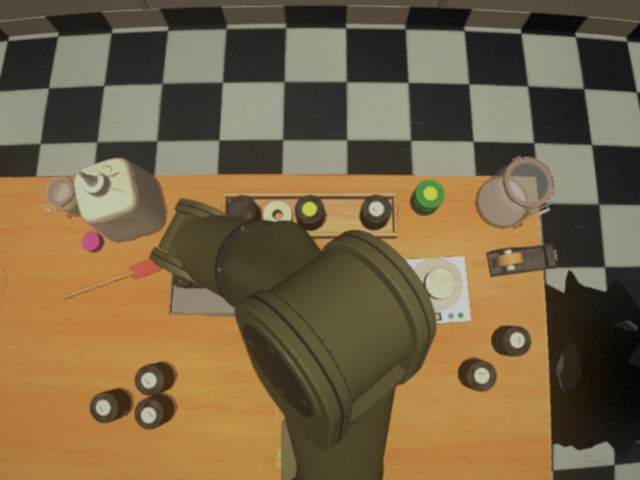

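The yellow-dot jar (309,211) and sticker jar (376,210) are back within about 2 mm of where they started. The tin is on the pan at (440,283), and the roll and plain jar are in place. At (182,280) something dark shows at the tray's edge, which is probably the gripper. The job can be handed in.

```bash
python3 -c "
from h import *
print(workorder.finish_job())"
```

```text
the job is handed in; nothing more can be done
None
```

I've handed the job in: the tin stands centred on the scale pan, both jars are back upright within about 2 mm of their starting places, and the roll and the jar beyond it were left alone; finish_job gave no verdict.

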